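Clamp a media bottle on the shaker with the turnbuckle

ROBOT

A 6-joint arm with a two-finger parallel gripper is mounted at the origin on the work surface. World frame = base frame: x ahead of the robot, y to its left, z up, the work surface at z = 0. Lengths are in m, angles in rad, forces in N, time in s.
With the tool pointing down it reaches from about 0.375 to 0.975 m from the base axis. Payload 3.8 kg.
Tool frame: the origin (TCP) lies midway between the tips of the shut fingers; the grasp point (between the pads) lies 19 mm behind it; z points along the fingers, y is the direction in which the jaws open and shut (so a half turn about z gives the same grasp; the last joint's range is limited). The gripper opens to 85 mm and grips with 20 to 120 N. Pads are 22 mm wide; open, the fingers measure 114 mm over their backs; the gripper's body (76 mm by 85 mm) begins 54 mm behind the grasp point. The pads swing forward as they close: fully open they stand 13 mm farther back than shut.
Start: joints at [-1.279, 0.264, 1.604, -0, 1.274, -0.037], TCP at [0.218, -0.639, 0.196] pointing down, gripper open.
Joint ranges: [-2.63, 2.63], [-0.94, 2.18], [0.31, 2.57], [-1.31, 4.45], [0, 2.66], [-2.55, 2.55]. Speed limits (rad/s): [2.57, 2.57, 3.14, 3.14, 3.14, 3.14].

INTERFACE

Orientations are given as a rotation vector (axis times angle).
In Python, from workcell import bot gives the robot as it stands.
- The arm moves only by the tool drive_tool, never from a script. Its argument "steps" is a list of rows, each a list of 2 entries, a list of its own where there are three numbers: the shift along the tool's x, y, z in mm, then the turn about the tool's z in degrees. In form: [[[dx, dy, dz], twist], ...]. A call has 1 to 8 rows; each row shifts and turns the commanded pose from where the row before left it, along the tool's axes as they then stand; what a row does not reach is not made up. A row lasts 1/12 s, in which the tool goes at most 41.7 mm and 7.16 degrees, less where a joint would pass 70% of its speed; a pose out of reach is approached as far as the arm can. A call is refused whole if a number of a shift passes 41.7 or a number of a turn 7.16, either way. A call with a gripper value outside its range is refused whole. "jaw" is the opening, from 0 (shut) to 1 (fully open), set as the call begins (left out, the last holds). The fingers move at their own pace and stop on an object; "force" is the grip in N (left out, the last holds). Time passes only in rows, so rows that do not move let the fingers close. It gives the time, the measured TCP pose, the force and the opening at its end, in the units of the state.
- bot.read_state(): the state, without advancing time (a new reading comes with each control period).
- bot.read_camera(name): name is "scene" or "side" or "wrist"; returns the picture (400x640x3 uint8, red, green, blue); there is no depth.
- bot.camera_info(name): a dict with "fx", "fy", "cx", "cy" (pixels), "D" ([k1, k2, p1, p2, k3] as OpenCV has them; the pictures are not rectified), "position" and "attitude" of the camera in the world. Camera axes: x right, y down, z forward; pixel columns grow to the right and rows downward; lengths in m; the calibration is good to about 2 mm. A picture is of the moment at which its call begins: read the wrist's pose just before it. camera_info takes no time and is no camera call; for the wrist camera it gives the pose at the moment of the call.
- bot.finish_job(): hands the job in, once; it reports no verdict.
The state is a dict: "time": time; "q": joint angles; "joint_vel": joint speeds; "joint_torque": joint torques, N m; "tool_pos": TCP position; "tcp_rot": TCP orientation; "wrist_force": force on the tool from outside, world axes, zero at the start; "torque": the same for the moment, N m; "width": opening from 0.0 (shut) to 1.0 (fully open).
Only numpy, scipy, OpenCV 4.12 (cv2) and the standard library are available. Lean on these libraries where they do the work, as an engineer would, in place of code of your own. Each camera call takes 0.05 s, during which the arm holds its last target.

TASK

Stand the tall narrow-necked amber bottle upright on the ring marked on the shaker platform, between the two sprung rubber pads, and let go of it. Then turn the turnbuckle sleeve by its spokes so that both clamping bars draw in together, until each pad is pressed about half way in on its springs and the bottle is held upright there. Leave the beaker, jar, slide box and pen where they are.

Things in the scene. Friction and masses are not known exactly. Their poses are not given: they have to be found in the camera images.
- shaker: Low white shaker, fixed to the bench: platform 260 (x) x 300 (y) mm, top 50 mm above the bench. Origin: centre of its underside; z up. A turnbuckle lies along x over y = -75 mm; the bottle stands at y = +65 mm. Two aluminium clamping bars (near at -x, far at +x) lie along y and slide along x, driven by the sleeve; each carries a rod and a pad, their uprights reach 91 mm above the platform.
- station (a point): Centre of the ring (67 mm across, pale on the grey plate) marked on top of the platform, where the bottle stands, midway between the pads; axes as the shaker's. The pads (56 mm wide along y, 44 mm tall, centred 48 mm above the platform) face each other along x.
- sleeve_mid (a point): Middle of the turnbuckle's sleeve, on its axis, 118 mm above the bench, 140 mm from the station towards the shaker's -y. The sleeve is an open steel body 96 mm long, 34 mm across, along the shaker's x. At its middle four round steel spokes, 10 mm thick, 90 degrees apart, stand square to the axis, their ends 60 mm from it. The point turns with the sleeve.
- sleeve (a joint): Sleeve angle, rad. At 0 (and every 1.571) a spoke points straight up. It grows as the upper spokes tip towards the station (shaker's +y), which tightens: each rad draws each bar in 4 mm. Starts at 0 to 1.2, ends at 6.2, stays where left (friction 0.12 N m). Free pads stand 43 mm from the station's centre at 0; they touch a centred bottle at 3.25 and are pressed 5.5 mm at about 4.6.
- pad_near (a joint): How far the near (-x) pad is pressed back towards its bar, m: 0 free, 0.011 fully home; spring 0.8 N per mm.
- pad_far (a joint): The same for the far (+x) pad.
- bottle: Amber glass bottle, 60 mm across, 140 mm tall, 0.25 to 0.45 kg. Body to 86 mm high, then a shoulder narrowing to a 36 mm neck at 103 mm, and a ribbed white cap, 40 mm across, from 110 to 140 mm (a good grip from above). Origin: centre of its underside; z up. It stands on the bench left of the shaker, in any one of the three places it shares with the beaker and the jar.
- beaker: Bystander, to be left alone: an open glass beaker, 72 mm across and 90 mm tall. Origin: centre of its underside.
- jar: Bystander, to be left alone: a squat amber jar with a broad white lid, 68 mm across and 76 mm tall, no neck. Origin: centre of its underside.
- slide_box: Bystander, to be left alone: a flat black slide box, 90 x 170 x 32 mm. Origin: centre of its underside.
- pen: Bystander, to be left alone: a blue marker pen, 12 mm thick and 142 mm long, lying on the table. Origin: centre of its underside.
There are look-alikes about, which are no part of the job. Leave any blue look-alike of the bottle alone.

How it is judged:
By the outcome, as a careful person would: the job done as asked, in the order asked, and still so for the second after the job is handed in, with the robot touching nothing.
It also fails if it takes over 51 s, if anything falls off the work surface, if the arm or the gripper's body presses on something with over 40 N, if the wrist force passes 120 N, or if a joint passes its speed limit or range.

## Working session

There is one attempt and no reset: what is moved stays moved. The work goes in short steps, Python scripts to look and compute and a tool call to move; the robot and the scene stay as the last step left them, time stands still between calls to the robot, and variables do not carry over. Pictures are saved under pics/ and viewed, and the job is handed in when it is done.

Besides the shell and the picture viewer there is one more tool, called after "Request:" as name(argument=value, ...), one argument or row to a line, values as JSON. drive_tool: Moves the arm, as the interface text tells. Its arguments: {"type":"object","properties":{"steps":{"type":"array","items":{"type":"array"}},"jaw":{"type":"number"},"force":{"type":"number"}},"required":["steps"]}

```bash
ls; mkdir -p pics; python3 - <<'E'
from workcell import bot
import cv2
for n in ["scene","side","wrist"]:
    im=bot.read_camera(n); cv2.imwrite(f"pics/{n}0.png",im[:,:,::-1])
    print(n,bot.camera_info(n))
print(bot.read_state())
E
```

```text
pics
scene {'fx': 520.1334770568716, 'fy': 520.1334770568716, 'cx': 321.24857060046224, 'cy': 195.152123410102, 'D': array([-0.0974989,  0.       ,  0.       ,  0.       ,  0.       ]), 'position': array([1.28094498, 0.73031824, 0.94827238]), 'attitude': array([-0.96887364, -2.378784  ,  1.1711276 ])}
side {'fx': 369.3315039388309, 'fy': 369.3315039388309, 'cx': 310.29798739274963, 'cy': 201.65832170630603, 'D': array([-0.0174203,  0.       ,  0.       ,  0.       ,  0.       ]), 'position': array([0.20035476, 0.74301142, 0.61558237]), 'attitude': array([-0.44920011,  2.52706069, -1.46879658])}
wrist {'fx': 315.85053237767096, 'fy': 315.85053237767096, 'cx': 320.23710586803116, 'cy': 199.82486290963115, 'D': array([0.01932573, 0.        , 0.        , 0.        , 0.        ]), 'position': array([ 0.29188065, -0.61373889,  0.3719183 ]), 'attitude': array([ 2.34302414, -1.67582865, -0.26151337])}
{'time': 0.15, 'q': array([-1.27889387e+00,  2.64559855e-01,  1.60506432e+00, -1.94456740e-05,
        1.27368107e+00, -3.68874776e-02]), 'joint_vel': array([-0.00115762, -0.00340105, -0.00331846, -0.00261358, -0.00093903,
        0.00128963]), 'joint_torque': array([ 1.13038062e-03, -5.15905952e+01, -3.67960167e+01, -8.63762352e-05,
        7.98338209e-03, -1.47343087e-05]), 'tool_pos': array([ 0.21777694, -0.63824815,  0.19525955]), 'tcp_rot': array([-3.09756135e+00, -5.13870091e-01,  3.70845370e-04]), 'wrist_force': array([ 0.28241246,  0.24729972, -0.10310985]), 'torque': array([ 0.0198198 , -0.00706655, -0.01106623]), 'width': 0.9982987953117178}
```

View pics/scene0.png

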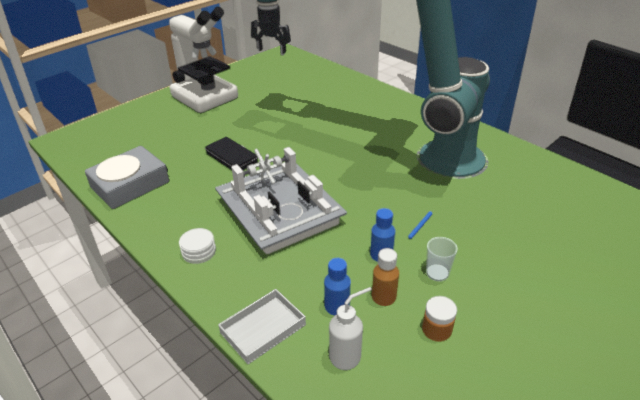

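View pics/side0.png

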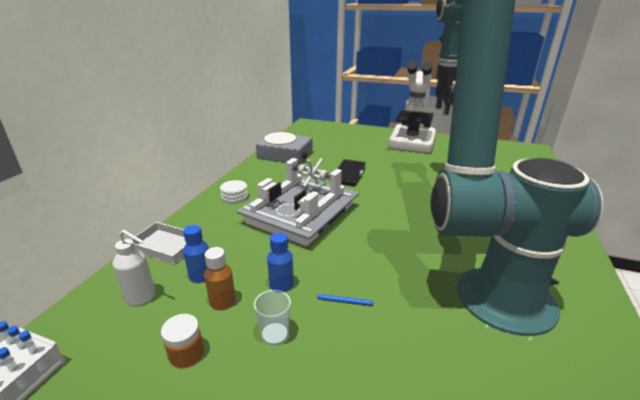

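View pics/wrist0.png

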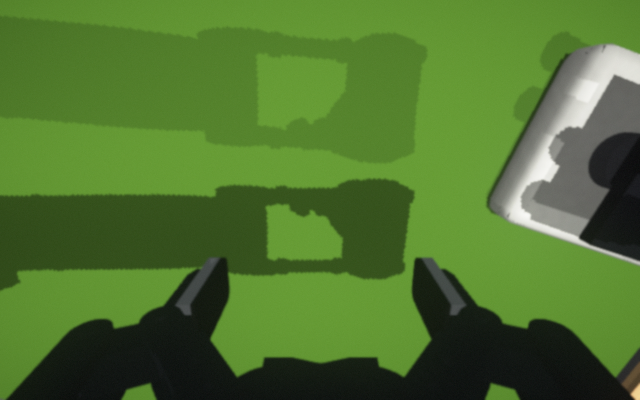

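The scene view shows the amber bottle with its cap at about (388,258), between two blue look-alikes at (383,235) and (337,287). The jar is at (439,318), the beaker at (440,258), the pen at (420,225) and the shaker ring at about (290,212). In the side view the cap is at (215,258). I'll zoom in next.

```bash
cat > h.py <<'E'
import numpy as np, cv2
from scipy.spatial.transform import Rotation as R
from workcell import bot
def cam(n):
    i=bot.camera_info(n); K=np.array([[i['fx'],0,i['cx']],[0,i['fy'],i['cy']],[0,0,1]])
    return K,np.array(i['D']),np.array(i['position']),R.from_rotvec(i['attitude']).as_matrix()
def ray(c,uv):
    K,D,p,A=c; n=cv2.undistortPoints(np.array([[uv]],float),K,D)[0,0]
    d=A@np.array([n[0],n[1],1]); return p,d/np.linalg.norm(d)
def onz(c,uv,z):
    p,d=ray(c,uv); return p+d*(z-p[2])/d[2]
def tri(c1,u1,c2,u2):
    p,d=ray(c1,u1);q,e=ray(c2,u2)
    s=np.linalg.lstsq(np.c_[d,-e],q-p,rcond=None)[0]
    a=p+d*s[0];b=q+e*s[1]; return (a+b)/2,np.linalg.norm(a-b)
def proj(c,P):
    K,D,p,A=c; P=np.atleast_2d(np.asarray(P,float))
    return cv2.projectPoints((P-p)@A,np.zeros(3),np.zeros(3),K,D)[0][:,0]
def crop(im,x,y,w,h,s,f):
    cv2.imwrite(f,cv2.resize(im[y:y+h,x:x+w],None,fx=s,fy=s,interpolation=cv2.INTER_CUBIC))
E
python3 - <<'E'
from h import *
im=cv2.imread('pics/scene0.png'); crop(im,205,140,150,115,5,'pics/s1.png'); crop(im,320,200,145,150,4,'pics/s3.png')
im=cv2.imread('pics/side0.png'); crop(im,230,145,140,105,5,'pics/s2.png');crop(im,150,220,160,150,4,'pics/s4.png')
E
```

```text
(no output)
```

View pics/s1.png

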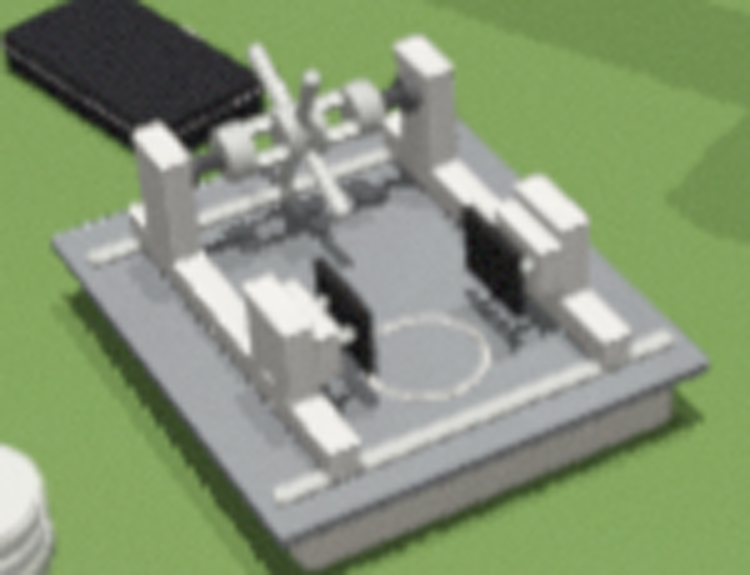

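View pics/s2.png

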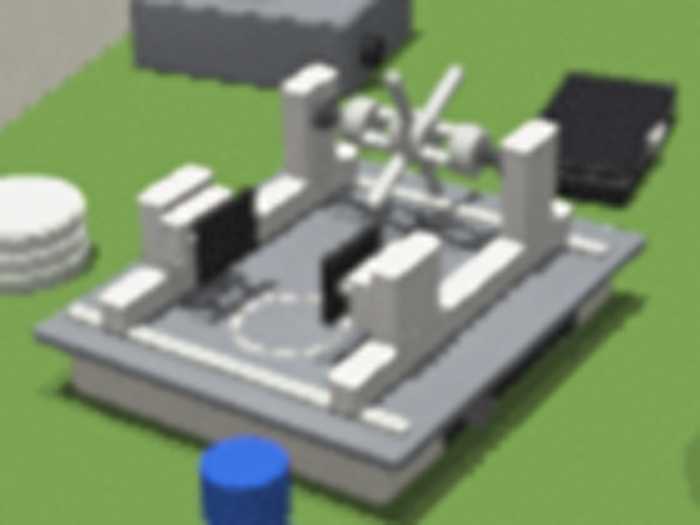

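View pics/s3.png

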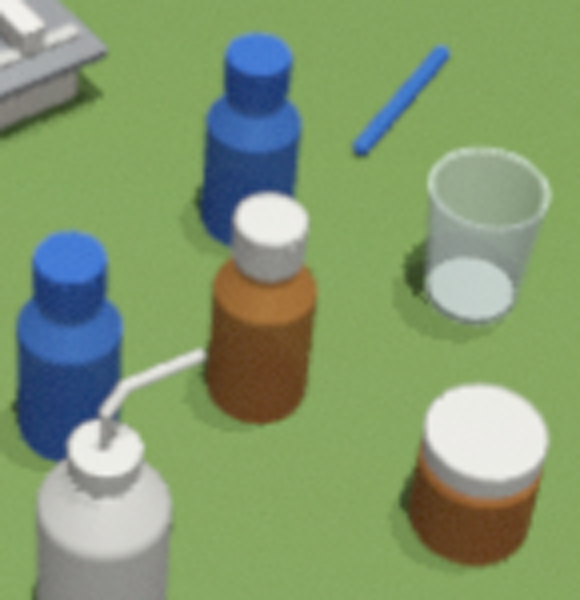

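View pics/s4.png

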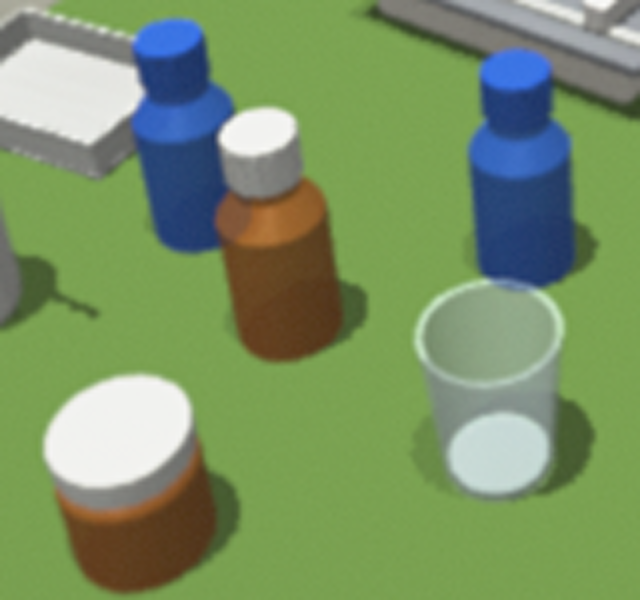

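```bash
python3 - <<'E'
from h import *
np.set_printoptions(precision=4,suppress=True)
S,T=cam('scene'),cam('side')
s1=lambda x,y:(x/5+205-.4,y/5+140-.4)
s2=lambda x,y:(x/5+230-.4,y/5+145-.4)
s3=lambda x,y:(x/4+320-.4,y/4+200-.4)
s4=lambda x,y:(x/4+150-.4,y/4+220-.4)
print('cap',onz(S,s3(271,222),.14),onz(T,s4(258,133),.14),tri(S,s3(271,222),T,s4(258,133)))
print('ring',onz(S,s1(430,357),.05),onz(T,s2(292,325),.05))
L,F,Rr=[onz(S,s1(*p),.05) for p in [(55,240),(285,540),(708,362)]]
print('corners S',L,F,Rr)
l,f,r=[onz(T,s2(*p),.05) for p in [(36,330),(388,463),(645,240)]]
print('corners T',l,f,r)
for a,b in [(L,F),(F,Rr),(l,f),(f,r)]:
    d=b-a; print(np.linalg.norm(d),np.degrees(np.arctan2(d[1],d[0])))
for n,p,q in [('blueA',(259,55),(515,72)),('blueB',(70,255),(172,42)),('wash',(105,450),None)]:
    print(n,onz(S,s3(*p),.14), onz(T,s4(*q),.14) if q else '')
print('beaker',onz(S,s3(489,182),.09),onz(T,s4(489,332),.09)); print('jar',onz(S,s3(484,432),.076),onz(T,s4(120,427),.076))
print('spokes tri hub',tri(S,s1(300,130),T,s2(415,135)))
print('t1',tri(S,s1(258,50),T,s2(457,72)),tri(S,s1(258,50),T,s2(393,78)))
print('t2',tri(S,s1(345,210),T,s2(375,200)),'t3',tri(S,s1(312,76),T,s2(457,72)),tri(S,s1(312,76),T,s2(393,78)))
E
```

```text
cap [0.6142 0.2326 0.14  ] [0.6099 0.232  0.14  ] (array([0.6118, 0.2304, 0.1376]), np.float64(0.0013396116319540278))
ring [ 0.596  -0.1177  0.05  ] [ 0.5971 -0.1215  0.05  ]
corners S [ 0.6803 -0.3508  0.05  ] [ 0.7424 -0.061   0.05  ] [ 0.4924 -0.0085  0.05  ]
corners T [ 0.7388 -0.0645  0.05  ] [ 0.4923 -0.0073  0.05  ] [ 0.4246 -0.2973  0.05  ]
0.29637534069511445 77.88747510931323
0.25551502332290366 168.14644814013405
0.2530269643166752 166.9463814513208
0.29774896480322055 -103.14458801099765
blueA [0.5097 0.1342 0.14  ] [0.5058 0.1353 0.14  ]
blueB [0.7108 0.1723 0.14  ] [0.7049 0.1755 0.14  ]
wash [0.794 0.279 0.14 ] 
beaker [0.4546 0.2722 0.09  ] [0.458  0.2756 0.09  ]
jar [0.6029 0.3787 0.076 ] [0.6005 0.3776 0.076 ]
spokes tri hub (array([ 0.568 , -0.2556,  0.1196]), np.float64(0.002000683419176705))
t1 (array([ 0.5566, -0.3044,  0.1452]), np.float64(0.0011846470923725682)) (array([ 0.5822, -0.2666,  0.1626]), np.float64(0.01864399621974376))
t2 (array([ 0.5773, -0.2078,  0.0942]), np.float64(0.003151210946398603)) t3 (array([ 0.5482, -0.2673,  0.152 ]), np.float64(0.020060954032795904)) (array([ 0.5732, -0.2324,  0.1682]), np.float64(0.00024376394816181342))
```

The ring is at about (0.5965,-0.120), the shaker yaw is about -12.6° and the sleeve is at about 0.47 rad. I'll raise the tool, turn it to the shaker's axes, then look with the wrist camera on the way.

Request:
drive_tool(
  steps=[
    [[0,0,-25],6.3],
    [[0,0,-25],6.3],
    [[0,0,-25],6.3],
    [[0,0,-25],6.3],
    [[0,0,-20],6.2],
    [[0,0,0],0],
  ],
  jaw=1,
)

```text
time: 0.65
tool_pos: [0.2186, -0.641, 0.3223]
tcp_rot: [3.114, -0.348, 0.005]
wrist_force: [-0.5, -0.5, 0.8]
width: 1.0
```

```bash
cat >> h.py <<'E'
np.set_printoptions(precision=4,suppress=True)
def st():
    s=bot.read_state(); M=R.from_rotvec(s['tcp_rot']).as_matrix(); return s,np.array(s['tool_pos']),M
def go(x,y,z):
    s,p,M=st(); print('t',s['time'],'p',p,'q6',s['q'][5],'w',s['width'],'F',s['wrist_force'],'phi',np.degrees(np.arctan2(M[1,0],M[0,0])))
    print('need tool mm',M.T@(np.array([x,y,z])-p)*1000)
E
python3 - <<'E'
from h import *
go(.50,-.17,.30)
S=cam('scene');print(onz(S,(205,95),0),onz(S,(235,95),0),onz(S,(172,92),0))
E
```

```text
t 0.65 p [ 0.2186 -0.641   0.3223] q6 0.5145912246562183 w 1.0000886868770351 F [-0.5044 -0.5135  0.8034] phi -12.756245090446134
need tool mm [ 170.3114 -521.6788   19.0491]
[ 0.3206 -0.9578  0.    ] [ 0.2363 -0.8693  0.    ] [ 0.4001 -1.0811  0.    ]
```

Request:
drive_tool(
  steps=[
    [[12,-38,0],0],
    [[12,-38,0],0],
    [[12,-38,0],0],
    [[12,-38,0],0],
    [[12,-38,0],0],
    [[12,-38,0],0],
    [[12,-38,0],0],
    [[12,-38,0],0],
  ],
)

```text
time: 1.32
tool_pos: [0.3779, -0.3608, 0.3149]
tcp_rot: [-3.122, 0.341, 0.002]
wrist_force: [0.3, -0.5, -0.8]
width: 0.997
```

Request:
drive_tool(
  steps=[
    [[14,-38,0],0],
    [[14,-38,4],0],
    [[14,-38,4],0],
    [[14,-38,4],0],
    [[14,-38,4],0],
    [[4,-20,3],0],
    [[0,0,0],0],
    [[0,0,0],0],
  ],
)

```text
time: 1.98
tool_pos: [0.4953, -0.1729, 0.2957]
tcp_rot: [-3.123, 0.337, 0.004]
wrist_force: [-0.5, -0.8, -0.3]
width: 0.999
```

```bash
python3 - <<'E'
from h import *
go(.50,-.17,.30); c=cam('wrist'); im=bot.read_camera('wrist'); cv2.imwrite('pics/w1.png',im[:,:,::-1])
import pickle; pickle.dump(c,open('w1.pkl','wb'))
print(c[2],proj(c,[.5965,-.1195,.05]),proj(c,[.566,-.256,.118]))
E
```

```text
t 1.9833 p [ 0.4953 -0.1729  0.2957] q6 1.4027692903050852 w 0.998959254256205 F [-0.5342 -0.7765 -0.3352] phi -12.312419762122111
need tool mm [ 3.9586 -3.8485 -4.3008]
[ 0.5721 -0.1896  0.4722] [[261.486   90.9744]] [[382.5484  90.2406]]
```

View pics/w1.png

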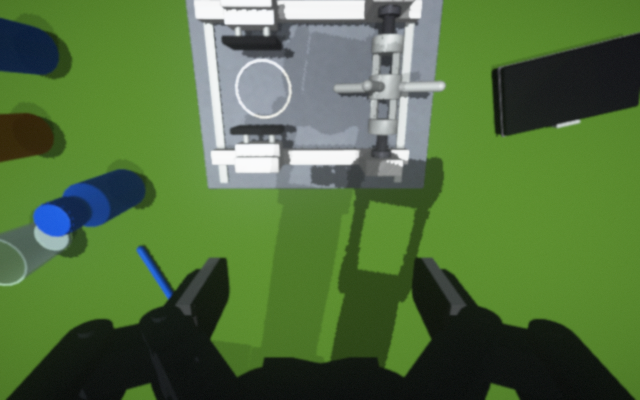

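The wrist view looks down on the shaker: ring centre at about (263.5,88), pads above and below it, and the sleeve with its spokes at (386,87).

```bash
python3 - <<'E'
from h import *
import pickle
c=pickle.load(open('w1.pkl','rb')); im=cv2.imread('pics/w1.png'); g=cv2.cvtColor(im,6)
roi=g[53:124,230:299]; b=cv2.GaussianBlur(g,(0,0),8); m=((g.astype(int)-b)>18); 
pts=[]
for a in np.linspace(0,2*np.pi,72,endpoint=False):
    rr=np.arange(22,36,.5); xs=263.5+rr*np.cos(a); ys=88+rr*np.sin(a)*1.02
    v=cv2.remap(g,xs.astype(np.float32)[None],ys.astype(np.float32)[None],1)[0].astype(float)
    i=v.argmax(); 
    if v[i]-np.median(v)>20: pts.append((xs[i],ys[i]))
P=np.array([onz(c,p,.05)[:2] for p in pts])
from scipy.optimize import least_squares
f=least_squares(lambda q:np.hypot(*(P-q[:2]).T)-q[2],[.596,-.12,.033],loss='soft_l1',f_scale=.001)
print(len(pts),f.x,np.abs(f.fun).max())
crop(im,185,0,270,200,3,'pics/w1z.png') if False else crop(im,185,0,260,195,3,'pics/w1z.png')
# platform/bar edges: lines of grey platform
E
```

```text
72 [ 0.5982 -0.1219  0.0336] 0.0007607373125262731
```

View pics/w1z.png

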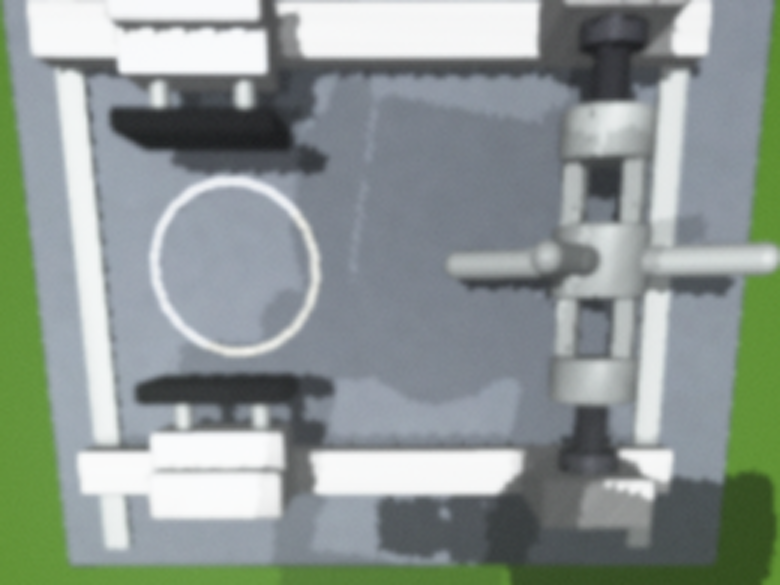

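Request:
drive_tool(
  steps=[
    [[-7,-38,0],0],
    [[-7,-38,0],0],
    [[-7,-38,0],0],
    [[-7,-38,0],0],
    [[-7,-38,0],0],
    [[-7,-38,0],0],
    [[-7,-38,0],0],
    [[-7,-38,0],0],
  ],
)

```text
time: 2.7
tool_pos: [0.5072, 0.1347, 0.2974]
tcp_rot: [3.122, -0.346, 0.001]
wrist_force: [0.8, 0.2, 0.2]
width: 0.998
```

Request:
drive_tool(
  steps=[
    [[-7,-38,0],0],
    [[-7,-38,0],0],
    [[-7,-38,0],0],
    [[0,0,0],0],
    [[0,0,0],0],
    [[0,0,0],0],
  ],
)

```text
time: 3.2
tool_pos: [0.5118, 0.2491, 0.297]
tcp_rot: [3.121, -0.344, -0.0]
wrist_force: [1.0, -0.6, -0.5]
width: 1.0
```

```bash
python3 - <<'E'
from h import *
import pickle
go(.612,.231,.30); c=cam('wrist'); im=bot.read_camera('wrist'); cv2.imwrite('pics/w2.png',im[:,:,::-1])
pickle.dump(c,open('w2.pkl','wb'))
print(proj(c,[.612,.231,.14]))
d=pickle.load(open('w1.pkl','rb'))
a,b=onz(d,(185+72/3,563/3),.05),onz(d,(185+715/3,563/3),.05); print(a,b,np.linalg.norm(a-b),np.degrees(np.arctan2(*(a-b)[1::-1])))
E
```

```text
t 3.2 p [0.5118 0.2491 0.297 ] q6 2.200621021504847 w 0.9999245735867531 F [ 0.9902 -0.6188 -0.5245] phi -12.594809702165334
need tool mm [101.7395  -4.2069  -3.0619]
[[315.5244  74.0008]]
[ 0.49   -0.0146  0.05  ] [ 0.4267 -0.3043  0.05  ] 0.29650241215812895 77.68083808373065
```

View pics/w2.png

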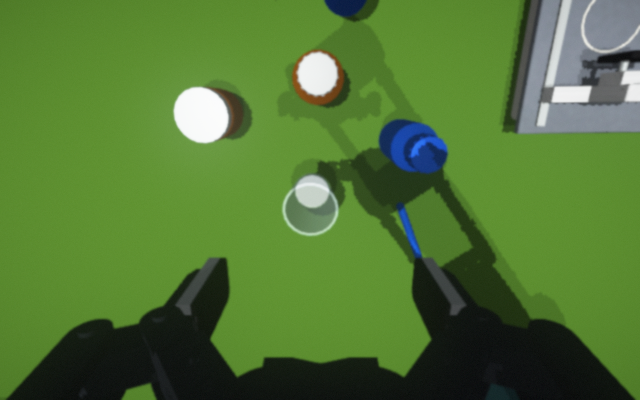

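The wrist view shows the white cap at about (318,73), the beaker at (311,205) and the jar at (203,115). Next I'll take the cap's centroid.

```bash
python3 - <<'E'
from h import *
import pickle
c=pickle.load(open('w2.pkl','rb')); im=cv2.imread('pics/w2.png').astype(int)
m=((im.min(2)>150)*255).astype(np.uint8); n,l,s,ce=cv2.connectedComponentsWithStats(m)
for i in range(1,n):
    if s[i,4]>200: print(s[i],ce[i])
i=l[73,318]; x,y,w,h=s[i][:4]
for uv in [tuple(ce[i]),(x+w/2-.5,y+h/2-.5)]: 
    P=onz(c,uv,.139); print(uv,P); go(P[0],P[1],.12)
E
```

```text
[545   0  27  87 846] [557.8877  43.13  ]
[580   0  60  53 443] [601.3138  33.6253]
[ 297   52   41   44 1355] [317.0295  73.4554]
[621  62  19  40 543] [630.9448  83.1823]
[ 174   87   55   56 2423] [200.7338 114.5782]
[551  86  41  17 625] [570.7408  93.8704]
[537 103  13  24 223] [542.9103 114.426 ]
[ 283  175   55   60 1087] [310.8951 196.7332]
(np.float64(317.02952029520293), np.float64(73.45535055350554)) [0.6122 0.2294 0.139 ]
t 3.25 p [0.5118 0.2487 0.2971] q6 2.20089034757363 w 1.000922108524272 F [-0.1033 -0.7003  0.6603] phi -12.650155289516716
need tool mm [102.2111  -3.3393 177.1125]
(np.float64(317.0), np.float64(73.5)) [0.6122 0.2295 0.139 ]
t 3.25 p [0.5118 0.2487 0.2971] q6 2.20089034757363 w 1.000922108524272 F [-0.1033 -0.7003  0.6603] phi -12.650155289516716
need tool mm [102.1704  -3.3685 177.1125]
```

Request:
drive_tool(
  steps=[
    [[34,-1,0],0],
    [[34,-1,0],0],
    [[34,-1,0],0],
    [[0,0,30],0],
    [[0,0,30],0],
    [[0,0,30],0],
    [[0,0,20],0],
    [[0,0,0],0],
  ],
)

```text
time: 3.92
tool_pos: [0.6083, 0.2274, 0.1809]
tcp_rot: [3.117, -0.348, -0.015]
wrist_force: [-0.8, 0.4, -1.3]
width: 0.998
```

```bash
python3 - <<'E'
from h import *
go(.6122,.2294,.108)
E
```

```text
t 3.9167 p [0.6083 0.2274 0.1809] q6 2.1129076071371533 w 0.998179042314506 F [-0.8148  0.4176 -1.3245] phi -12.739009365935742
need tool mm [ 4.0385 -3.2655 72.8568]
```

Request:
drive_tool(
  steps=[
    [[0,0,20],0],
    [[0,0,20],0],
    [[0,0,15],0],
    [[0,0,0],0],
    [[0,0,0],0],
  ],
)

```text
time: 4.33
tool_pos: [0.6119, 0.2301, 0.1331]
tcp_rot: [3.122, -0.346, -0.0]
wrist_force: [0.6, -0.5, 1.4]
width: 1.003
```

```bash
python3 - <<'E'
from h import *
go(.6122,.2294,.108)
im=bot.read_camera('wrist'); cv2.imwrite('pics/w3.png',im[:,:,::-1])
E
```

```text
t 4.3333 p [0.6119 0.2301 0.1331] q6 2.113282900867389 w 1.0030606710662267 F [ 0.5849 -0.5361  1.3899] phi -12.647966951223598
need tool mm [ 0.4254  0.5808 25.068 ]
```

View pics/w3.png

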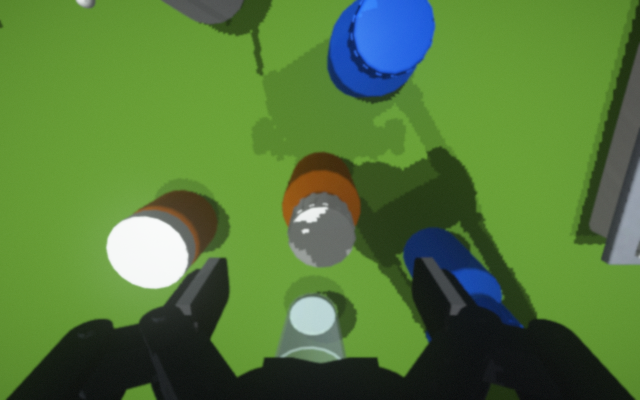

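The cap at (322,235) lies midway between the fingers. I'll go down and grip.

Request:
drive_tool(
  steps=[
    [[0,0,13],0],
    [[0,0,12],0],
    [[0,0,0],0],
    [[0,0,0],0],
  ],
)

```text
time: 4.72
tool_pos: [0.6105, 0.231, 0.1058]
tcp_rot: [3.122, -0.343, -0.004]
wrist_force: [-0.8, -0.0, -0.2]
width: 1.003
```

Request:
drive_tool(
  steps=[
    [[0,0,0],0],
    [[0,0,0],0],
    [[0,0,0],0],
    [[0,0,0],0],
    [[0,0,0],0],
    [[0,0,0],0],
    [[0,0,0],0],
  ],
  jaw=0,
  force=45,
)

```text
time: 5.3
tool_pos: [0.6117, 0.2314, 0.1074]
tcp_rot: [-3.123, 0.344, -0.0]
wrist_force: [-0.1, -0.7, 0.5]
width: 0.008
```

Request:
drive_tool(
  steps=[
    [[0,0,-15],0],
    [[0,0,-25],0],
    [[0,0,-35],0],
    [[0,0,-35],0],
    [[0,0,-30],0],
    [[0,0,0],0],
  ],
)

```text
time: 5.8
tool_pos: [0.6158, 0.2328, 0.2567]
tcp_rot: [-3.117, 0.343, -0.02]
wrist_force: [0.7, 1.2, 0.5]
width: -0.003
```

```bash
python3 - <<'E'
from h import *
go(.598,-.1215,.25)
im=bot.read_camera('side'); cv2.imwrite('pics/d4.png',im[:,:,::-1])
E
```

```text
t 5.8 p [0.6158 0.2328 0.2567] q6 2.1135743393535926 w -0.00331441246674138 F [0.6611 1.1599 0.4506] phi -12.560037689716872
need tool mm [ 59.6084 349.7353   4.8499]
```

View pics/d4.png

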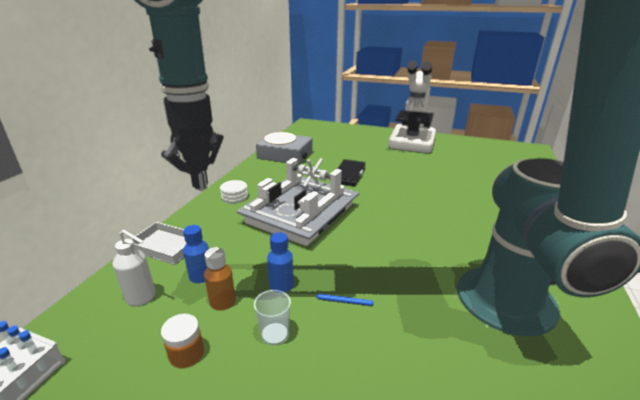

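```bash
python3 - <<'E'
from h import *
s,p,M=st(); S,T,W=cam('scene'),cam('side'),cam('wrist')
im=cv2.imread('pics/d4.png')
print(p,proj(T,p),proj(S,p),proj(W,p)); 
P=np.array([.6117,.2314,.14]); print('bottle',proj(T,P),proj(S,P))
for n in ['scene','wrist']:
    i2=bot.read_camera(n); cv2.imwrite(f'pics/{n}5.png',i2[:,:,::-1])
crop(im,130,120,180,190,3,'pics/d4z.png')
E
```

```text
[0.6146 0.2324 0.2533] [[204.0739 206.0698]] [[390.7391 215.8451]] [[320.0312 234.4104]]
bottle [[213.541  252.5117]] [[387.6655 254.2615]]
```

View pics/scene5.png

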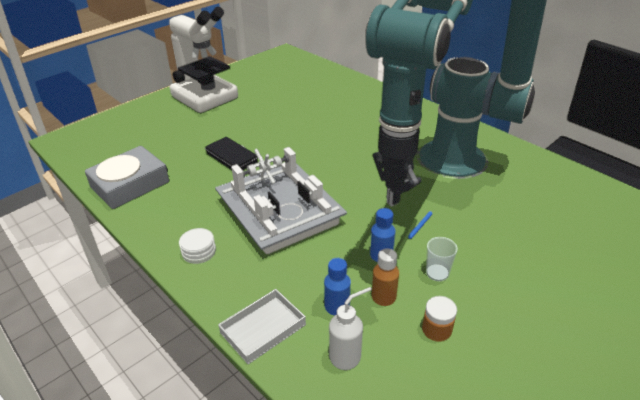

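View pics/wrist5.png

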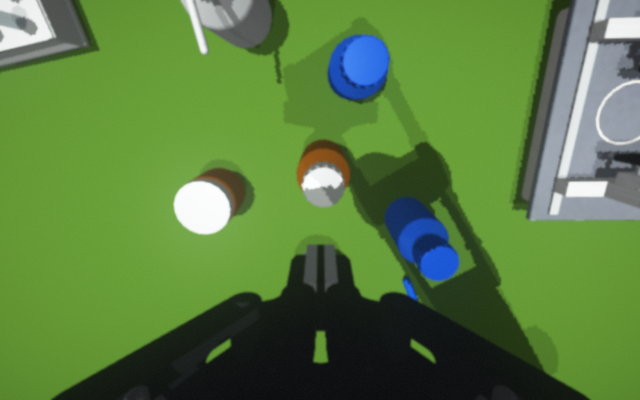

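View pics/d4z.png

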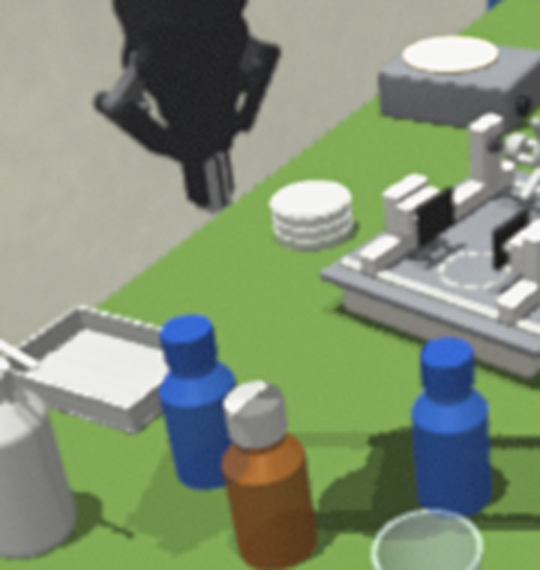

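```bash
python3 - <<'E'
from h import *
S,T=cam('scene'),cam('side')
im=cv2.imread('pics/scene5.png'); crop(im,350,140,100,75,8,'pics/s5z.png')
im=cv2.imread('pics/d4.png'); crop(im,160,140,90,65,8,'pics/d5z.png')
s,p,M=st(); print(p,tri(S,(391,200.5),T,(201.5,189.5)))
E
```

```text
[0.6117 0.2314 0.2476] (array([0.6144, 0.2302, 0.2905]), np.float64(0.0033065682483825213))
```

View pics/s5z.png

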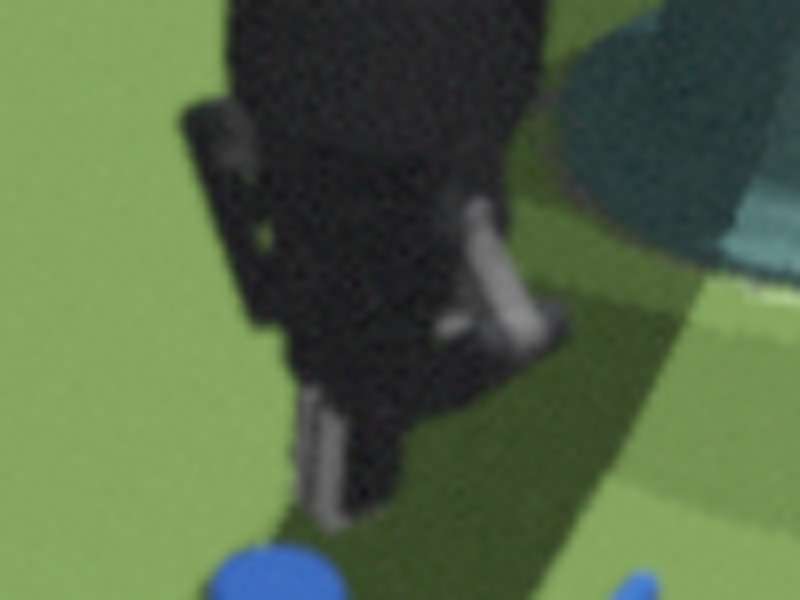

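View pics/d5z.png

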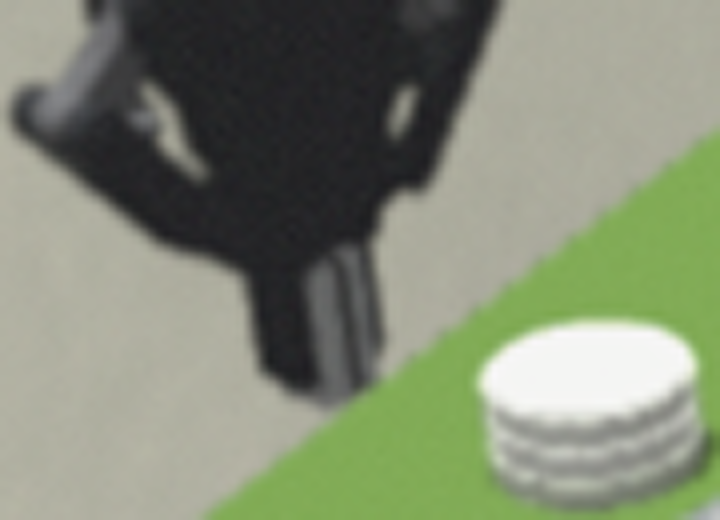

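```bash
python3 - <<'E'
from h import *
S,T,W=cam('scene'),cam('side'),cam('wrist')
s,p,M=st(); print(s['time'],p,tri(S,(393,205.3),T,(202.5,189.5)),tri(S,(392.5,204),T,(202.,188)))
for d in (0,.01,.02,.03,.04): print(d,proj(S,p-d*M[:,2]),proj(T,p-d*M[:,2]),proj(W,p-d*M[:,2]))
E
```

```text
5.95 [0.6117 0.2314 0.2476] (array([0.6139, 0.2333, 0.2864]), np.float64(0.008018050862048926)) (array([0.6148, 0.2325, 0.2895]), np.float64(0.007332799257605861))
0 [[391.0957 217.0863]] [[206.0247 208.5791]] [[320.0021 234.4468]]
0.01 [[391.4338 213.3922]] [[205.2784 204.1671]] [[320.0022 241.4971]]
0.02 [[391.7751 209.6552]] [[204.5224 199.6941]] [[320.0023 249.3272]]
0.03 [[392.1196 205.8746]] [[203.7565 195.1591]] [[320.0024 258.0746]]
0.04 [[392.4674 202.0499]] [[202.9804 190.5608]] [[320.0026 267.9115]]
```

```bash
python3 - <<'E'
from h import *
for n in ['scene','side']:
    cv2.imwrite(f'pics/{n}6.png',bot.read_camera(n)[:,:,::-1])
s,p,M=st(); print(p); S,T=cam('scene'),cam('side')
im=cv2.imread('pics/scene6.png'); a=cv2.resize(im[165:225,370:420],None,fx=8,fy=8,interpolation=2)
im=cv2.imread('pics/side6.png'); b=cv2.resize(im[160:220,180:230],None,fx=8,fy=8,interpolation=2)
cv2.imwrite('pics/both6.png',np.hstack([a,b]))
print(proj(S,p),proj(T,p))
E
```

```text
[0.6105 0.231  0.2452]
[[391.2253 217.6193]] [[206.8334 209.6345]]
```

View pics/both6.png

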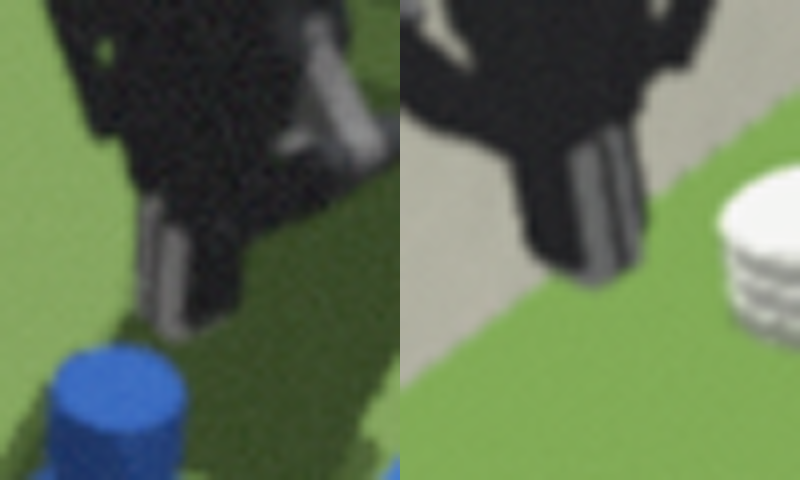

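The side and scene views both put the real fingertips about 35 mm short of the reported TCP (tips at scene (394,205) and side (203,193)). That explains the miss: the fingers shut just above the cap and the bottle is untouched. I'll reopen and go about 35 mm deeper.

Request:
drive_tool(
  steps=[
    [[1,1,0],0],
    [[0,0,20],0],
    [[0,0,30],0],
    [[0,0,30],0],
    [[0,0,30],0],
    [[0,0,20],0],
    [[0,0,8],0],
    [[0,0,0],0],
  ],
  jaw=1,
)

```text
time: 6.72
tool_pos: [0.6094, 0.2291, 0.1048]
tcp_rot: [3.119, -0.343, -0.011]
wrist_force: [-0.2, 0.0, -0.0]
width: 1.001
```

Request:
drive_tool(
  steps=[
    [[0,0,10],0],
    [[0,0,10],0],
    [[0,0,10],0],
    [[0,0,6],0],
    [[0,0,0],0],
  ],
)

```text
time: 7.13
tool_pos: [0.6112, 0.2298, 0.0715]
tcp_rot: [3.122, -0.344, -0.004]
wrist_force: [-0.5, -0.5, -0.5]
width: 1.0
```

```bash
python3 - <<'E'
from h import *
go(.6122,.2294,.071)
im=bot.read_camera('side'); crop(im[:,:,::-1],130,120,180,190,3,'pics/d7.png')
E
```

```text
t 7.1333 p [0.6112 0.2298 0.0715] q6 2.1114668123824445 w 0.9995414065520499 F [-0.502  -0.5049 -0.5466] phi -12.560118876694633
need tool mm [1.0412 0.1598 0.5451]
```

View pics/d7.png

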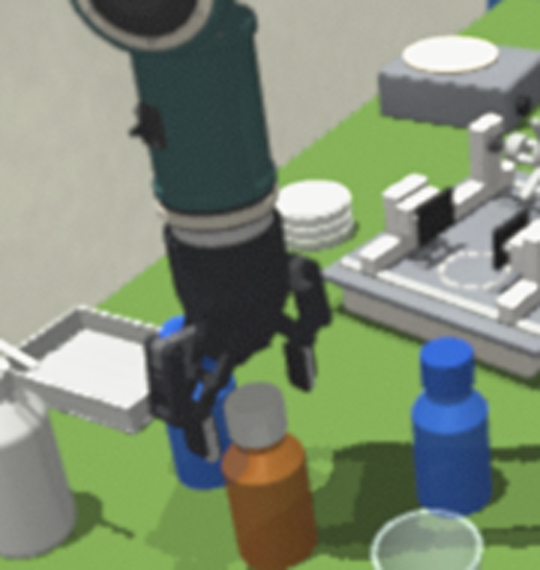

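The open fingers straddle the cap (tips at crop (205,450) and (302,380), cap at (255,412)). Closing.

Request:
drive_tool(
  steps=[
    [[0,0,0],0],
    [[0,0,0],0],
    [[0,0,0],0],
    [[0,0,0],0],
    [[0,0,0],0],
    [[0,0,0],0],
  ],
  jaw=0,
  force=45,
)

```text
time: 7.68
tool_pos: [0.613, 0.2302, 0.0742]
tcp_rot: [-3.122, 0.344, -0.002]
wrist_force: [-0.6, -0.5, 3.5]
width: 0.456
```

Request:
drive_tool(
  steps=[
    [[0,0,-12],0],
    [[0,0,-25],0],
    [[0,0,-35],0],
    [[0,0,-38],0],
    [[0,0,-35],0],
    [[0,0,-20],0],
    [[0,0,0],0],
    [[0,0,0],0],
  ],
)

```text
time: 8.35
tool_pos: [0.6128, 0.2304, 0.2394]
tcp_rot: [-3.122, 0.343, -0.003]
wrist_force: [0.0, 0.3, -4.6]
width: 0.454
```

```bash
python3 - <<'E'
from h import *
go(.598,-.1215,.24)
im=bot.read_camera('side'); cv2.imwrite('pics/d8.png',im[:,:,::-1])
E
```

```text
t 8.35 p [0.6128 0.2304 0.2394] q6 2.1114961948013136 w 0.45393099435242257 F [ 0.0212  0.2727 -4.581 ] phi -12.559050638085568
need tool mm [ 62.0679 346.7377  -0.9479]
```

View pics/d8.png

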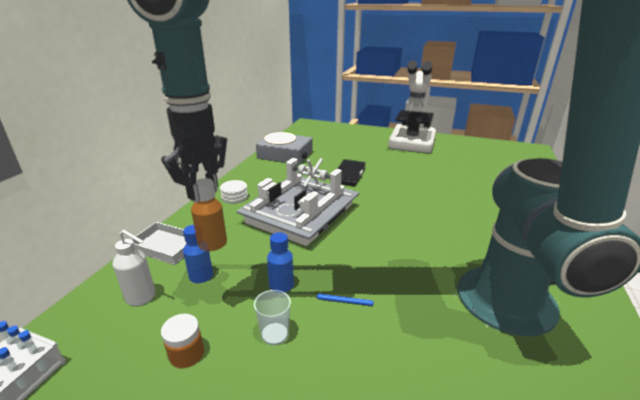

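The bottle hangs upright in the gripper at (208,220). Carrying it to the ring.

Request:
drive_tool(
  steps=[
    [[3,15,0],0],
    [[6,32,0],0],
    [[7,38,0],0],
    [[7,38,0],0],
    [[7,38,0],0],
    [[7,38,0],0],
    [[7,38,0],0],
    [[7,38,0],0],
  ],
)

```text
time: 9.07
tool_pos: [0.5996, -0.0514, 0.2344]
tcp_rot: [3.123, -0.344, -0.01]
wrist_force: [0.6, -1.3, -3.0]
width: 0.453
```

Request:
drive_tool(
  steps=[
    [[6,36,0],0],
    [[4,23,0],0],
    [[2,12,0],0],
    [[0,0,0],0],
    [[0,0,0],0],
    [[0,0,0],0],
  ],
)

```text
time: 9.57
tool_pos: [0.5978, -0.12, 0.2367]
tcp_rot: [-3.121, 0.343, 0.004]
wrist_force: [-1.7, 0.4, -4.5]
width: 0.457
```

```bash
python3 - <<'E'
from h import *
go(.5988,-.1207,.125)
a=bot.read_camera('side'); b=bot.read_camera('scene')
crop(a[:,:,::-1],210,100,170,150,4,'pics/d9.png');crop(b[:,:,::-1],205,100,160,150,4,'pics/s9.png')
E
```

```text
t 9.5667 p [ 0.5978 -0.12    0.2367] q6 1.549810692346728 w 0.4569875237254208 F [-1.693   0.4364 -4.5145] phi -12.539817113992125
need tool mm [  1.4122   0.536  111.6689]
```

View pics/d9.png

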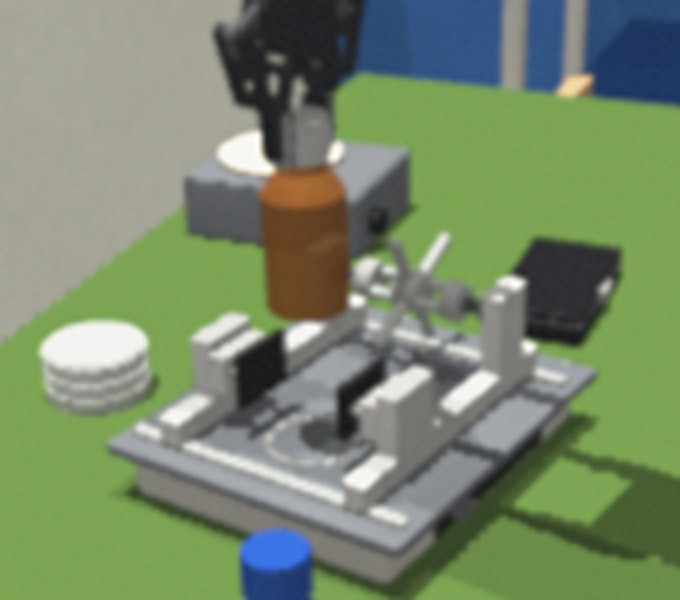

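View pics/s9.png

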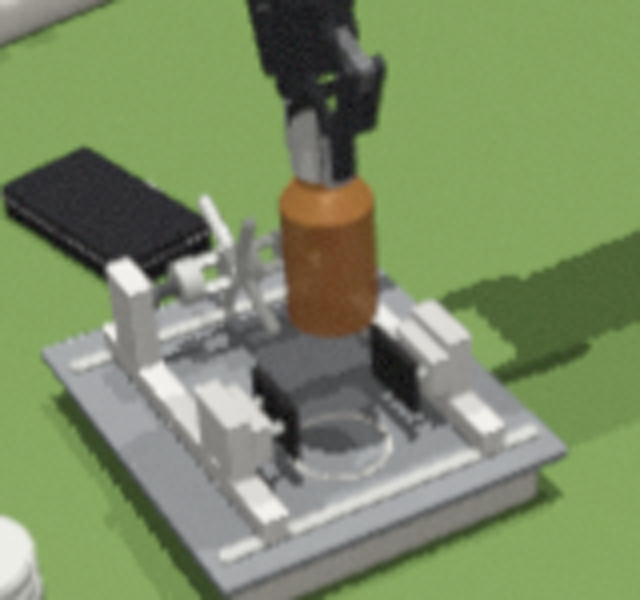

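The bottle hangs above the ring, between the pads. Lowering it in stages.

Request:
drive_tool(
  steps=[
    [[1,0,15],0],
    [[0,0,25],0],
    [[0,0,25],0],
    [[0,0,20],0],
    [[0,0,10],0],
    [[0,0,5],0],
    [[0,0,0],0],
    [[0,0,0],0],
  ],
)

```text
time: 10.33
tool_pos: [0.6005, -0.1212, 0.1394]
tcp_rot: [3.123, -0.342, 0.002]
wrist_force: [0.2, 0.2, -3.1]
width: 0.453
```

```bash
python3 - <<'E'
from h import *
go(.5988,-.1207,.124)
E
```

```text
t 10.3333 p [ 0.6005 -0.1212  0.1394] q6 1.5494816680203567 w 0.45349787893057003 F [ 0.1605  0.1893 -3.0643] phi -12.518304392334654
need tool mm [-1.7909 -0.085  15.3666]
```

Request:
drive_tool(
  steps=[
    [[-1,0,5],0],
    [[0,0,4],0],
    [[0,0,3],0],
    [[0,0,1],0],
    [[0,0,0],0],
    [[0,0,0],0],
  ],
)

```text
time: 10.83
tool_pos: [0.5986, -0.1213, 0.1253]
tcp_rot: [-3.123, 0.344, 0.0]
wrist_force: [0.5, -0.6, -4.0]
width: 0.453
```

```bash
python3 - <<'E'
from h import *
go(.5988,-.1207,.124)
a=bot.read_camera('side'); b=bot.read_camera('scene')
crop(a[:,:,::-1],210,100,170,150,4,'pics/d10.png');crop(b[:,:,::-1],205,100,160,150,4,'pics/s10.png')
E
```

```text
t 10.8333 p [ 0.5986 -0.1213  0.1253] q6 1.5494469210628345 w 0.4534023703928108 F [ 0.4865 -0.5702 -4.0209] phi -12.569577036680302
need tool mm [ 0.0615 -0.6236  1.2595]
```

View pics/d10.png

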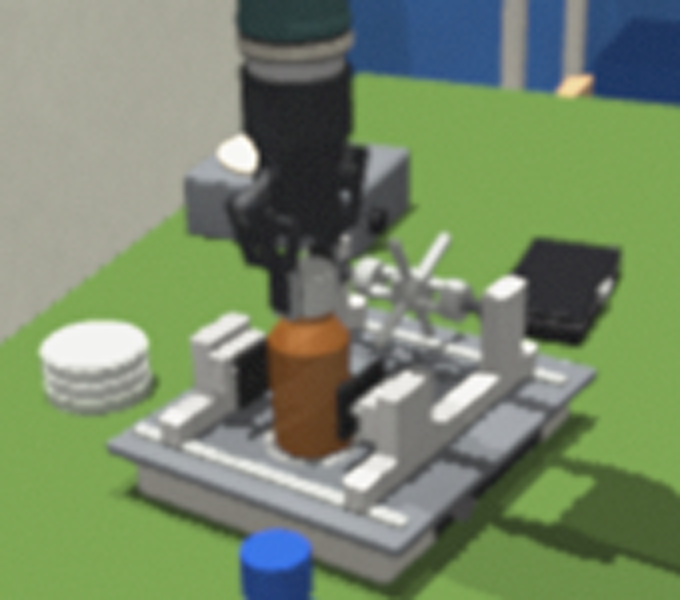

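View pics/s10.png

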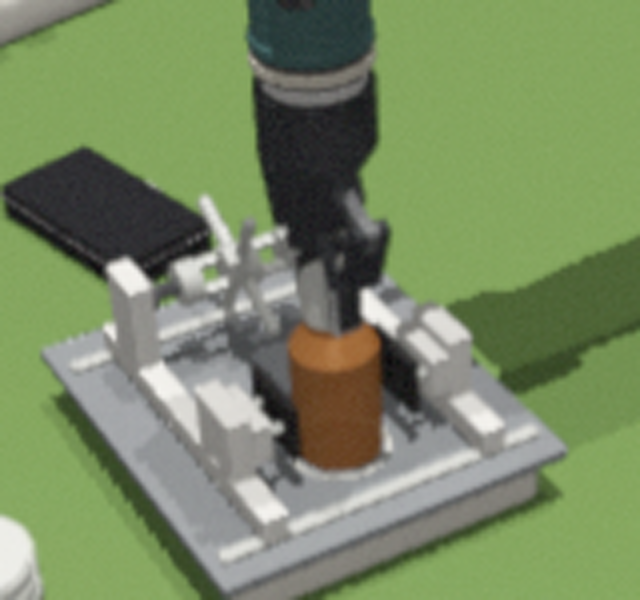

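The bottle is centred over the ring and still about 1 mm up. Lowering it to contact.

Request:
drive_tool(
  steps=[
    [[0,-0.5,1],0],
    [[0,0,0],0],
    [[0,0,0],0],
  ],
)

```text
time: 11.18
tool_pos: [0.5988, -0.1207, 0.1243]
tcp_rot: [-3.123, 0.344, -0.0]
wrist_force: [0.1, 0.6, -3.4]
width: 0.453
```

Request:
drive_tool(
  steps=[
    [[0,0,0.5],0],
    [[0,0,0],0],
    [[0,0,0],0],
  ],
)

```text
time: 11.43
tool_pos: [0.599, -0.1208, 0.1243]
tcp_rot: [3.123, -0.344, 0.001]
wrist_force: [-0.8, -0.0, -1.8]
width: 0.452
```

Request:
drive_tool(
  steps=[
    [[0,0,0.5],0],
    [[0,0,0],0],
  ],
)

```text
time: 11.6
tool_pos: [0.5992, -0.1209, 0.1242]
tcp_rot: [3.123, -0.344, 0.002]
wrist_force: [-1.0, 0.0, 3.1]
width: 0.454
```

Request:
drive_tool(
  steps=[
    [[0,0,0],0],
    [[0,0,0],0],
    [[0,0,0],0],
    [[0,0,0],0],
  ],
  jaw=0.9,
)

```text
time: 11.93
tool_pos: [0.5989, -0.1208, 0.1233]
tcp_rot: [3.123, -0.344, 0.001]
wrist_force: [0.4, -0.1, 0.7]
width: 0.898
```

Request:
drive_tool(
  steps=[
    [[0,0,-10],0],
    [[0,0,-25],0],
    [[0,0,-35],0],
    [[0,0,-25],0],
    [[0,0,0],0],
  ],
)

```text
time: 12.35
tool_pos: [0.603, -0.1218, 0.2268]
tcp_rot: [3.121, -0.343, 0.02]
wrist_force: [1.0, 0.4, 0.8]
width: 0.898
```

```bash
python3 - <<'E'
from h import *
go(.567,-.258,.25)
c=cam('wrist');import pickle;pickle.dump(c,open('w11.pkl','wb'))
w=bot.read_camera('wrist');a=bot.read_camera('side'); b=bot.read_camera('scene')
cv2.imwrite('pics/w11.png',w[:,:,::-1]);
crop(a[:,:,::-1],210,100,170,150,4,'pics/d11.png');crop(b[:,:,::-1],205,100,160,150,4,'pics/s11.png')
E
```

```text
t 12.35 p [ 0.603  -0.1218  0.2268] q6 1.550245193722888 w 0.8981321124317907 F [0.9731 0.3834 0.8261] phi -12.558066619124588
need tool mm [ -5.2389 140.8233 -23.283 ]
```

View pics/d11.png

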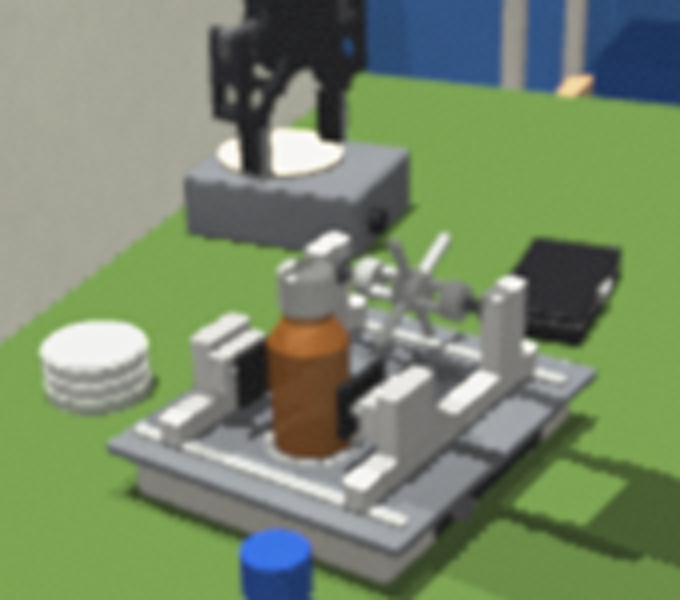

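View pics/s11.png

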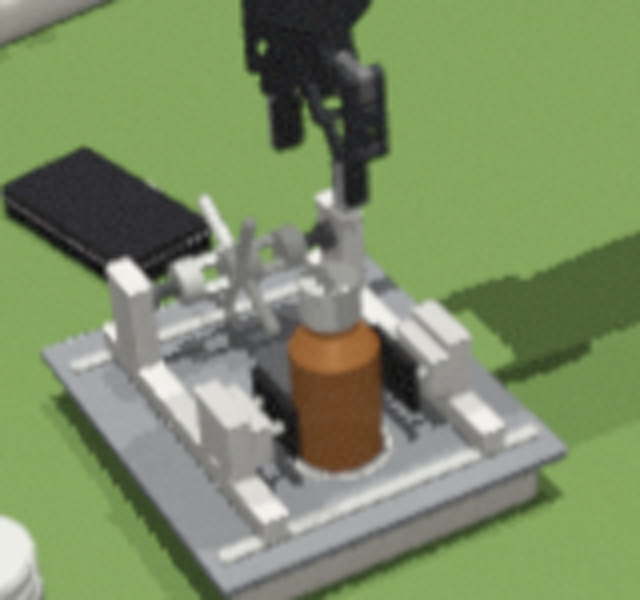

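View pics/w11.png

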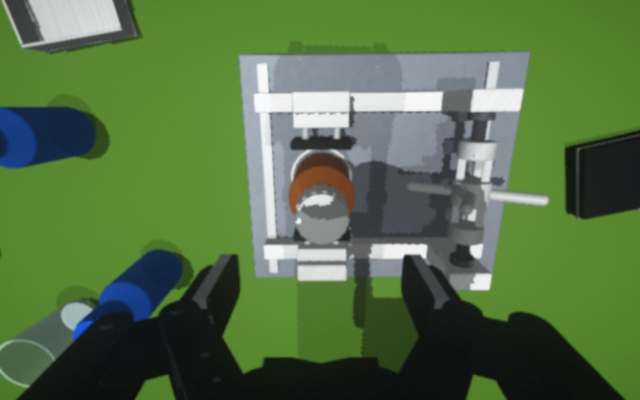

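The bottle is upright, released and standing on the ring. Now the sleeve: I'll shut the fingers and go behind the spoke that leans away from the station.

Request:
drive_tool(
  steps=[
    [[-1,30,0],0],
    [[-1,38,0],0],
    [[0,38,0],0],
    [[0,38,0],0],
    [[0,38,0],0],
    [[0,38,0],0],
    [[0,0,0],0],
    [[0,0,0],0],
  ],
  jaw=0,
)

```text
time: 13.17
tool_pos: [0.5471, -0.3364, 0.2159]
tcp_rot: [-3.12, 0.349, 0.005]
wrist_force: [-0.0, 1.3, 0.5]
width: 0.002
```

```bash
cat >> h.py <<'E'
HUB=np.array([.5677,-.2582,.118]); YS=np.array([.2164,.9763,0]); XS=np.array([.9763,-.2164,0])
def rel():
    s,p,M=st(); d=p-HUB; print('t %.2f  x %.1f u %.1f tipz %.1f (tcpz %.1f) F %s w %.3f phi %.2f'%(s['time'],d@XS*1e3,d@YS*1e3,p[2]*1e3+35,p[2]*1e3,s['wrist_force'],s['width'],np.degrees(np.arctan2(M[1,0],M[0,0]))))
def snap(tag):
    a=bot.read_camera('side'); b=bot.read_camera('scene')
    A=cv2.resize(a[110:250,210:310+60,::-1],None,fx=4,fy=4,interpolation=2)[:, :]
    B=cv2.resize(b[110:250,205:355,::-1],None,fx=4,fy=4,interpolation=2)
    cv2.imwrite(f'pics/{tag}a.png',A); cv2.imwrite(f'pics/{tag}b.png',B)
E
python3 - <<'E'
from h import *
import pickle
rel(); c=pickle.load(open('w11.pkl','rb')); print(proj(c,HUB+[0,0,.017]),proj(c,HUB+YS*.06))
snap('k1')
E
```

```text
t 13.17  x -3.2 u -80.8 tipz 250.9 (tcpz 215.9) F [-0.0047  1.3296  0.5308] w 0.002 phi -12.78
[[478.8821 198.6282]] [[405.9308 193.5282]]
```

View pics/k1a.png

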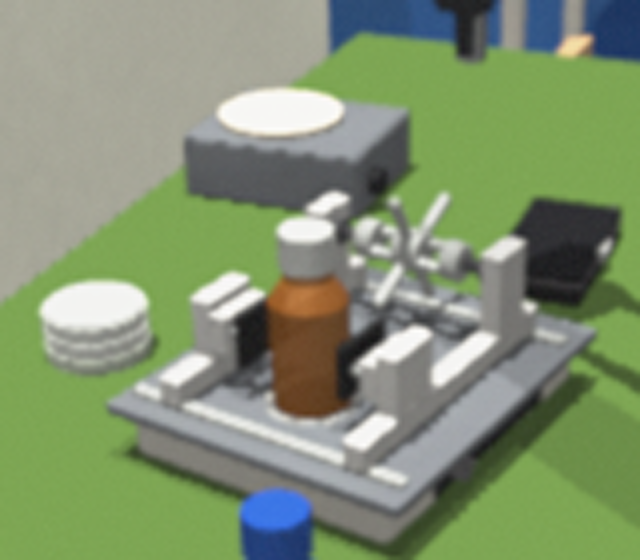

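View pics/k1b.png

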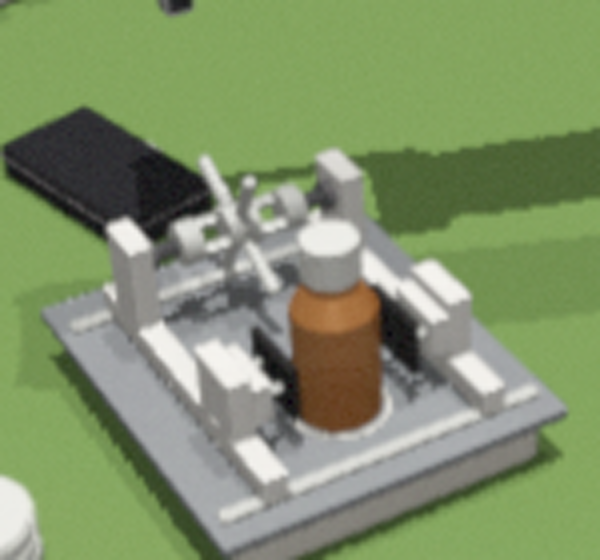

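The bottle stands clear of both pads (side crop (310,345)) and the shut fingertips show at side (327,124). I'll check the tip offset from these two views.

```bash
python3 - <<'E'
from h import *
S,T=cam('scene'),cam('side'); s,p,M=st()
print(p,tri(S,(248.9,112.5),T,(327.3,124.5)))
for d in (.025,.03,.035,.04): print(d,proj(S,p+[0,0,d]),proj(T,p+[0,0,d]))
E
```

```text
[ 0.5482 -0.3341  0.2166] (array([ 0.5472, -0.3343,  0.2509]), np.float64(0.003288863481359008))
0.025 [[248.9087 115.0272]] [[326.7039 127.8403]]
0.03 [[248.7374 113.4443]] [[326.7271 126.3092]]
0.035 [[248.5655 111.8552]] [[326.7503 124.7717]]
0.04 [[248.393  110.2597]] [[326.7736 123.2279]]
```

The offset is confirmed at 34 mm. Now down behind the spoke.

Request:
drive_tool(
  steps=[
    [[2,0,25],0],
    [[0,0,35],0],
    [[0,0,30],0],
    [[0,0,18],0],
    [[0,0,5],0],
    [[0,0,0],0],
    [[0,0,0],0],
  ],
)

```text
time: 13.85
tool_pos: [0.5517, -0.3347, 0.106]
tcp_rot: [3.123, -0.341, 0.001]
wrist_force: [0.2, -0.1, 0.4]
width: -0.002
```

```bash
python3 - <<'E'
from h import *
rel(); snap('k2')
E
```

```text
t 13.85  x 1.0 u -78.1 tipz 141.0 (tcpz 106.0) F [ 0.2258 -0.102   0.433 ] w -0.002 phi -12.48
```

View pics/k2a.png

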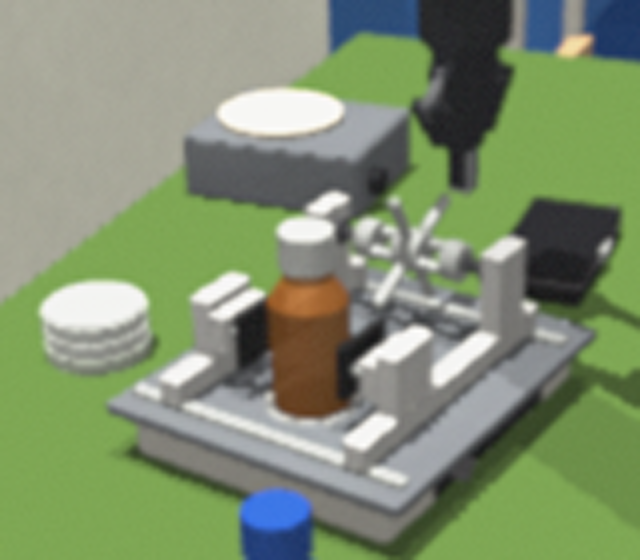

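View pics/k2b.png

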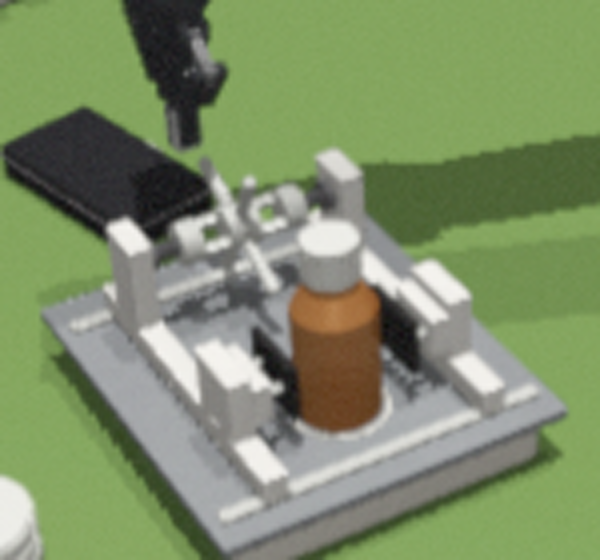

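Request:
drive_tool(
  steps=[
    [[0,0,12],0],
    [[0,-6,0],0],
    [[0,-8,0],0],
    [[0,-8,-3],0],
    [[0,-8,-4],0],
    [[0,-8,-4],0],
    [[0,-8,-4],0],
    [[0,0,0],0],
  ],
)

```text
time: 14.62
tool_pos: [0.563, -0.2921, 0.112]
tcp_rot: [3.119, -0.344, 0.009]
wrist_force: [0.9, -3.3, 3.1]
width: -0.0
```

```bash
python3 - <<'E'
from h import *
rel(); snap('k3')
E
```

```text
t 14.62  x 2.7 u -34.1 tipz 147.0 (tcpz 112.0) F [ 0.8577 -3.3422  3.1464] w -0.000 phi -12.58
```

View pics/k3a.png

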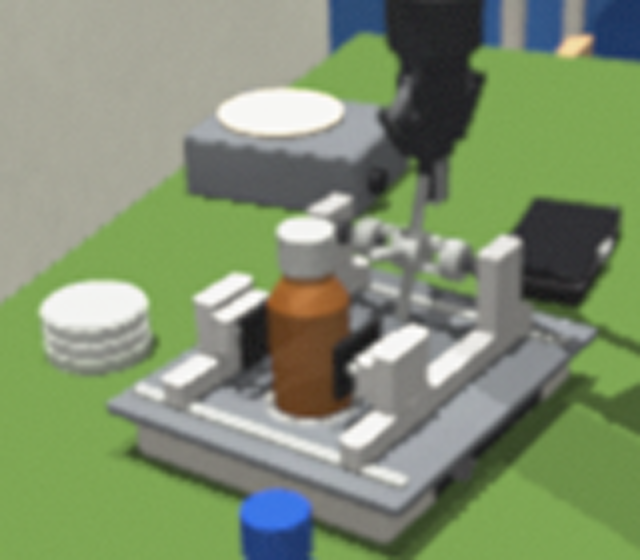

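View pics/k3b.png

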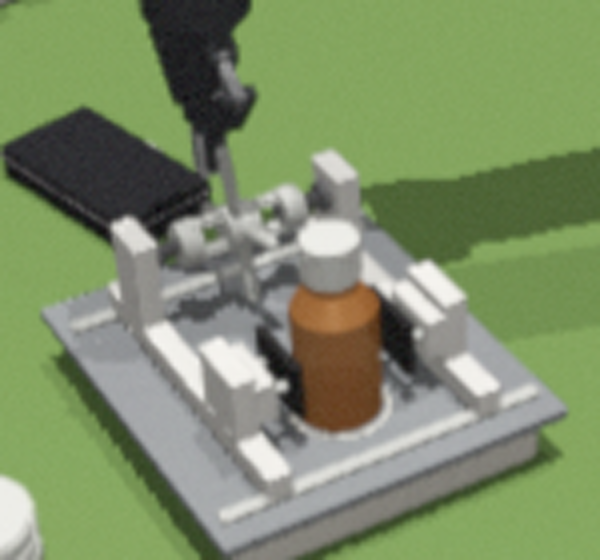

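The spoke is being pushed and is now near upright (side (420,180)), and the bars are drawing in. Continuing the stroke.

Request:
drive_tool(
  steps=[
    [[0,-8,0],0],
    [[0,-8,0],0],
    [[0,-8,0],0],
    [[0,-8,0],0],
    [[0,-8,0],0],
    [[0,-6,0],0],
    [[0,0,0],0],
  ],
)

```text
time: 15.3
tool_pos: [0.5701, -0.2437, 0.1069]
tcp_rot: [-3.122, 0.341, 0.005]
wrist_force: [-0.3, -1.7, 0.6]
width: -0.003
```

```bash
python3 - <<'E'
from h import *
rel(); snap('k4')
E
```

```text
t 15.30  x -0.8 u 14.7 tipz 141.9 (tcpz 106.9) F [-0.3082 -1.6561  0.5542] w -0.003 phi -12.48
```

View pics/k4a.png

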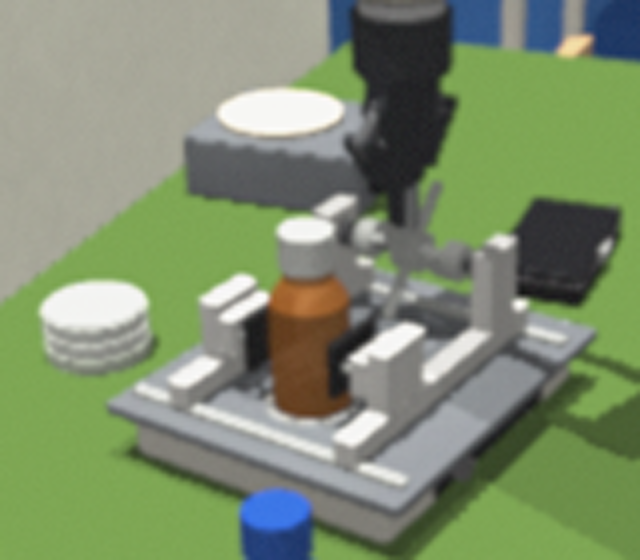

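View pics/k4b.png

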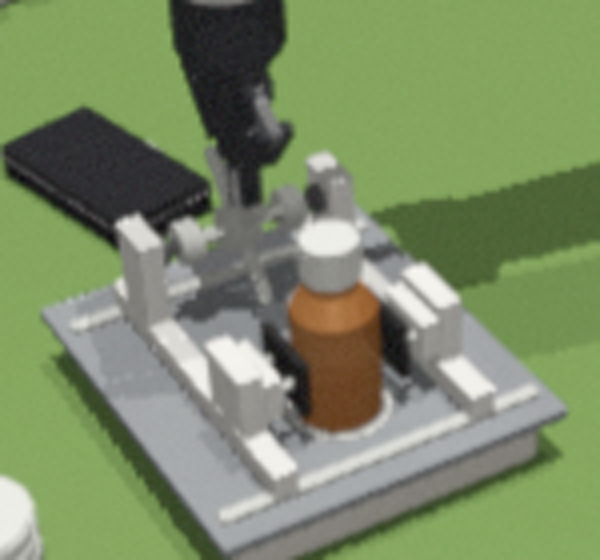

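The pushed spoke has gone well over towards the station, and the next one leans back at side (435,190). Next I'll lift, go back and come down behind it.

Request:
drive_tool(
  steps=[
    [[0,0,-30],0],
    [[0,0,-32],0],
    [[0,35,0],0],
    [[0,36,0],0],
    [[0,22,0],0],
    [[0,0,30],0],
    [[0,0,32],0],
    [[0,0,0],0],
  ],
)

```text
time: 16.07
tool_pos: [0.5457, -0.3329, 0.1003]
tcp_rot: [-3.115, 0.345, 0.018]
wrist_force: [-1.1, 1.1, -1.9]
width: -0.001
```

```bash
python3 - <<'E'
from h import *
rel(); snap('k5')
E
```

```text
t 16.07  x -5.3 u -77.7 tipz 135.3 (tcpz 100.3) F [-1.1338  1.1152 -1.9418] w -0.001 phi -12.63
```

View pics/k5a.png

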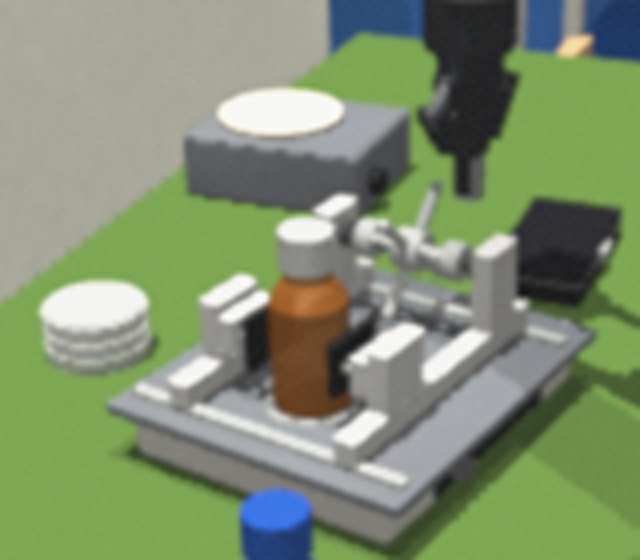

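View pics/k5b.png

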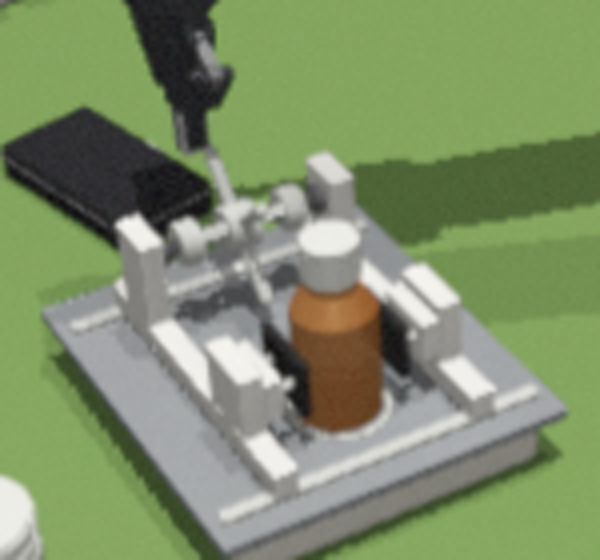

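The spoke's end is at side crop (436,187) and scene crop (213,152). I'll work out its angle.

```bash
cat >> h.py <<'E'
def ang(a,b): # side crop px, scene crop px -> spoke angle from up
    P,e=tri(cam('side'),(210+a[0]/4-.4,110+a[1]/4-.4),cam('scene'),(205+b[0]/4-.4,110+b[1]/4-.4))
    d=P-HUB; print(P,e,'x %.1f u %.1f z %.1f ang %.1f'%(d@XS*1e3,d@YS*1e3,d[2]*1e3,np.degrees(np.arctan2(d@YS,d[2]))))
E
python3 - <<'E'
from h import *
rel(); ang((436,187),(212,151)); ang((388,313),(264,302))
E
```

```text
t 16.17  x -1.8 u -78.7 tipz 140.9 (tcpz 105.9) F [ 0.1459 -0.2159  0.3988] w 0.005 phi -12.57
[ 0.5601 -0.2914  0.1596] 6.860910224117778e-05 x -0.2 u -34.1 z 41.6 ang -39.3
[ 0.5772 -0.2235  0.0745] 0.004461904010033694 x 1.8 u 35.9 z -43.5 ang 140.4
```

The sleeve is at about 140°, so roughly 123° remain. Second stroke.

Request:
drive_tool(
  steps=[
    [[1,-20,-3],0],
    [[0,-12,-3],0],
    [[0,-9,-2],0],
    [[0,-9,0],0],
    [[0,-9,0],0],
    [[0,-9,0],0],
    [[0,-8,0],0],
    [[0,-8,0],0],
  ],
)

```text
time: 16.83
tool_pos: [0.5716, -0.2546, 0.1181]
tcp_rot: [3.121, -0.342, 0.006]
wrist_force: [0.2, -4.9, -1.0]
width: -0.001
```

Request:
drive_tool(
  steps=[
    [[0,-5,0],0],
    [[0,0,0],0],
    [[0,0,-30],0],
    [[0,0,-32],0],
    [[0,35,0],0],
    [[0,36,0],0],
    [[0,18,0],0],
    [[0,0,0],0],
  ],
)

```text
time: 17.5
tool_pos: [0.5499, -0.3389, 0.1771]
tcp_rot: [-3.121, 0.348, 0.004]
wrist_force: [-0.6, 0.2, 0.2]
width: -0.003
```

```bash
python3 - <<'E'
from h import *
rel(); snap('k6')
E
```

```text
t 17.50  x 0.1 u -82.6 tipz 212.1 (tcpz 177.1) F [-0.6441  0.2063  0.1613] w -0.003 phi -12.73
```

View pics/k6a.png

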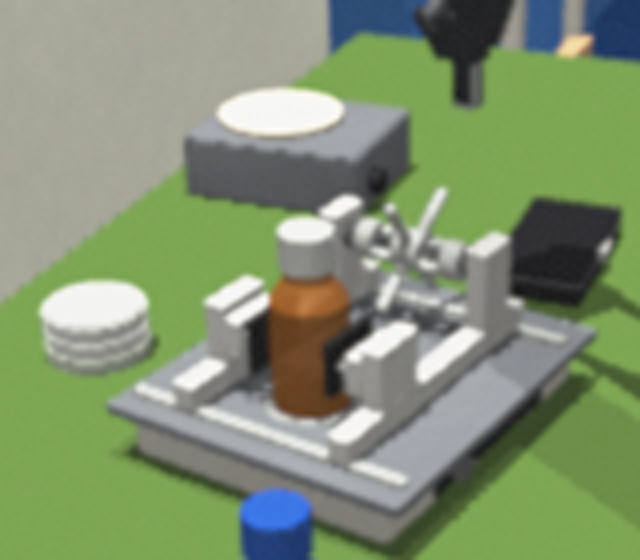

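View pics/k6b.png

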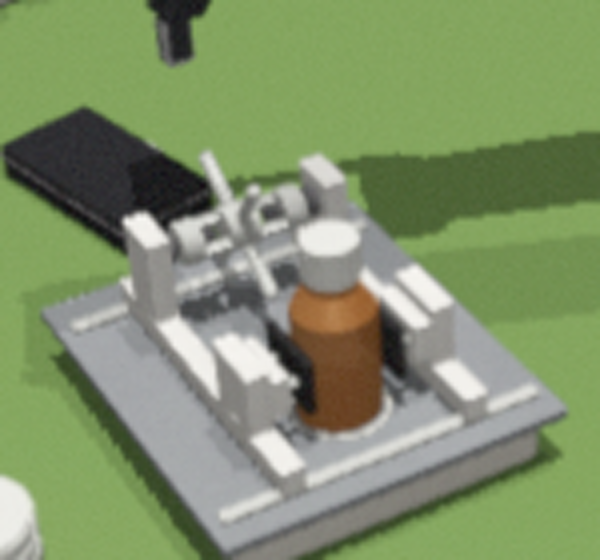

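```bash
python3 - <<'E'
from h import *
ang((443,194),(206,155)); ang((388,207),(252,187)); ang((383,305),(270,292))
E
```

```text
[ 0.5578 -0.3025  0.1498] 0.0005808177358037465 x -0.1 u -45.3 z 31.8 ang -54.9
[ 0.5761 -0.2264  0.1668] 0.0005269196852297869 x 1.3 u 32.8 z 48.8 ang 33.9
[ 0.5775 -0.2149  0.0868] 0.002489367852585162 x 0.2 u 44.4 z -31.2 ang 125.1
```

The sleeve is at about 215°, with spokes measured at -55°, 34° and 125°, and the pads are just pressing. About 48° remain, so the third stroke will go part way and then be measured.

Request:
drive_tool(
  steps=[
    [[0,0,30],0],
    [[0,0,30],0],
    [[0,0,17],0],
    [[0,-6,0],0],
    [[0,-10,0],0],
    [[0,-8,-5],0],
    [[0,-7,-5],0],
    [[0,-6,-5],0],
  ],
)

```text
time: 18.27
tool_pos: [0.5608, -0.3028, 0.121]
tcp_rot: [3.117, -0.341, 0.005]
wrist_force: [-4.4, -5.6, 3.8]
width: 0.004
```

Request:
drive_tool(
  steps=[
    [[0,-6,-4],0],
    [[0,-6,-3],0],
    [[0,-3,0],0],
    [[0,0,0],0],
    [[0,0,0],0],
  ],
)

```text
time: 18.68
tool_pos: [0.5657, -0.2867, 0.1279]
tcp_rot: [3.119, -0.341, 0.01]
wrist_force: [-0.4, -3.6, 6.7]
width: 0.001
```

```bash
python3 - <<'E'
from h import *
rel(); snap('k7')
E
```

```text
t 18.68  x 4.2 u -28.2 tipz 162.9 (tcpz 127.9) F [-0.3504 -3.6107  6.7469] w 0.001 phi -12.48
```

View pics/k7a.png

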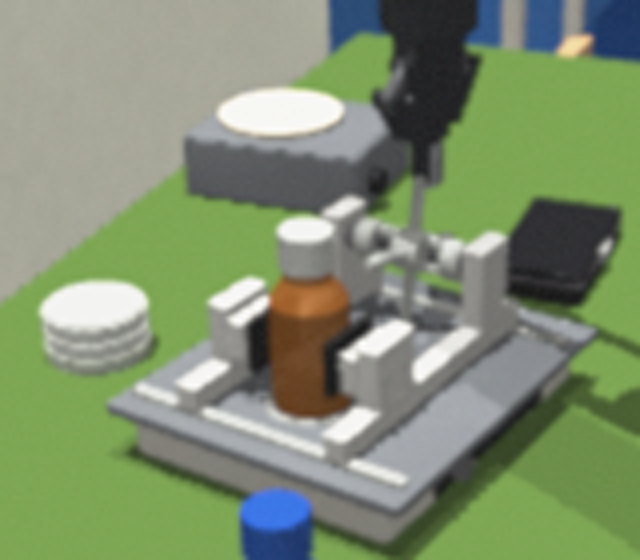

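View pics/k7b.png

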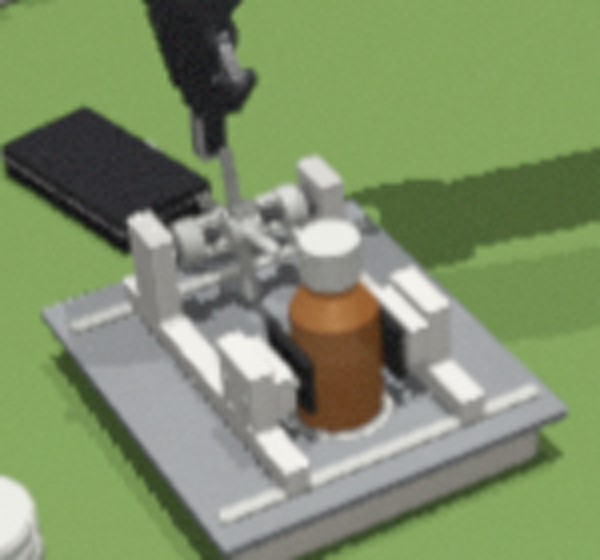

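The spoke is nearly upright (scene crop (226,150)). I'll measure the angle.

```bash
python3 - <<'E'
from h import *
im=cv2.imread('pics/k7a.png')[160:330,330:480]; im2=cv2.imread('pics/k7b.png')[130:310,190:300]
a=cv2.resize(im,None,fx=2.6,fy=2.6);b=cv2.resize(im2,(int(110*2.6),a.shape[0])) if 0 else cv2.resize(im2,None,fx=2.6,fy=2.6)
h=min(a.shape[0],b.shape[0]); cv2.imwrite('pics/k7z.png',np.hstack([a[:h],b[:h]]))
ang((421,172),(226,152)); ang((405,312),(247,298)); ang((374,262),(275,250))
E
```

```text
[ 0.5658 -0.2671  0.177 ] 0.008017467863020768 x 0.1 u -9.1 z 59.0 ang -8.8
[ 0.5729 -0.2495  0.0628] 0.0057259129219141254 x 3.2 u 9.6 z -55.2 ang 170.1
[ 0.5793 -0.2024  0.1295] 0.0019219549021931967 x -0.7 u 57.0 z 11.5 ang 78.6
```

View pics/k7z.png

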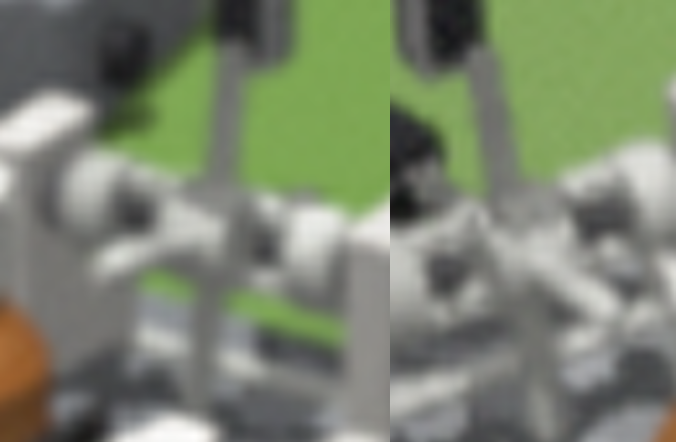

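The spokes read about -9°, 79° and 170°, giving roughly 4.5 rad. I'll nudge it a few degrees, back off and check.

Request:
drive_tool(
  steps=[
    [[0,-2,0],0],
    [[0,-2,0],0],
    [[0,0,0],0],
    [[0,0,0],0],
    [[0,10,0],0],
    [[0,25,0],0],
    [[0,20,-20],0],
    [[0,0,0],0],
  ],
)

```text
time: 19.45
tool_pos: [0.5537, -0.3392, 0.1478]
tcp_rot: [3.119, -0.345, 0.009]
wrist_force: [1.9, -1.6, 2.1]
width: -0.001
```

Request:
drive_tool(
  steps=[
    [[0,20,-35],0],
    [[0,20,-35],0],
    [[0,0,-20],0],
    [[0,0,0],0],
    [[0,0,0],0],
  ],
)

```text
time: 19.87
tool_pos: [0.5448, -0.3748, 0.2362]
tcp_rot: [3.121, -0.343, 0.007]
wrist_force: [0.8, 0.1, 0.5]
width: 0.003
```

```bash
python3 - <<'E'
from h import *
import pickle
rel(); snap('k8')
c=cam('wrist');pickle.dump(c,open('w12.pkl','wb'));w=bot.read_camera('wrist');cv2.imwrite('pics/w12.png',w[:,:,::-1])
im=cv2.imread('pics/k8a.png')[160:330,330:480]; im2=cv2.imread('pics/k8b.png')[130:300,190:300]
cv2.imwrite('pics/k8z.png',np.hstack([cv2.resize(im,None,fx=3,fy=3),cv2.resize(im2,None,fx=3,fy=3)]))
E
```

```text
t 19.87  x 2.9 u -118.7 tipz 271.2 (tcpz 236.2) F [0.7831 0.0523 0.4585] w 0.003 phi -12.56
```

View pics/k8z.png

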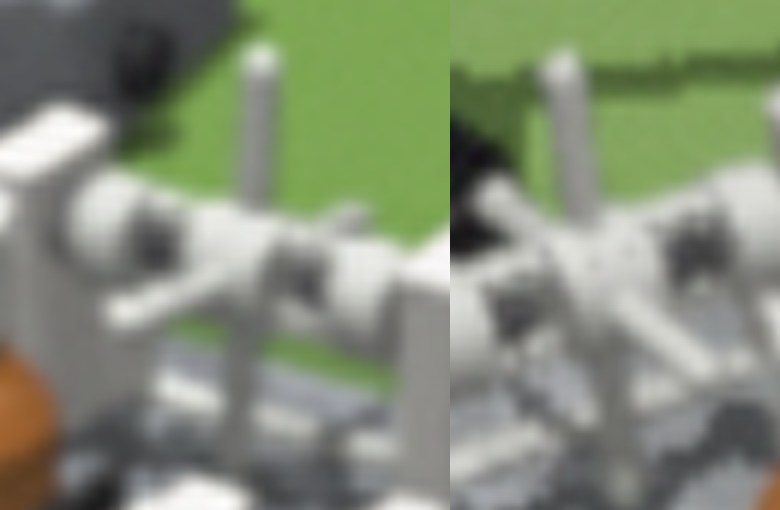

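View pics/k8a.png

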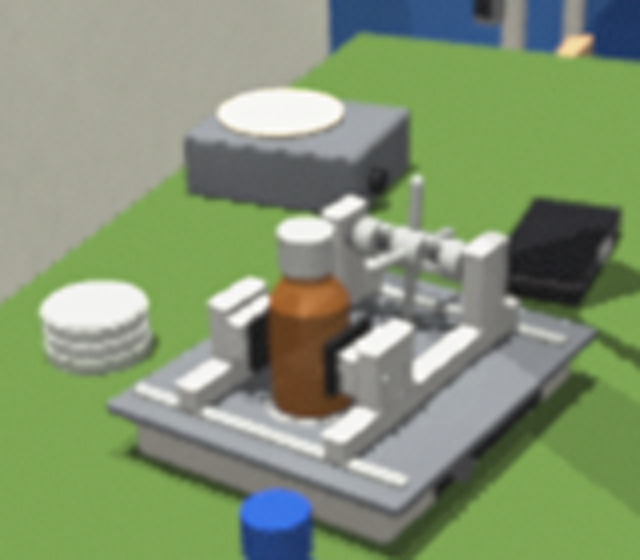

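View pics/w12.png

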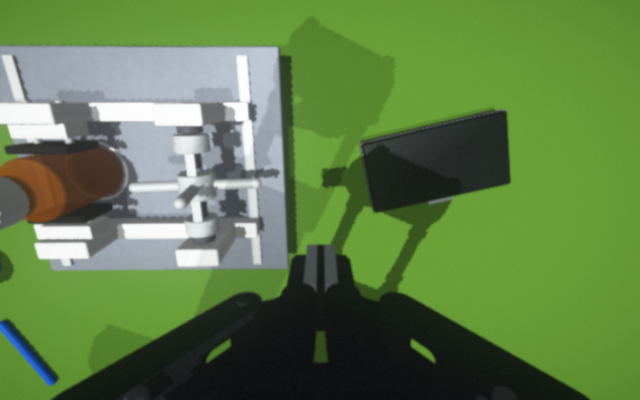

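View pics/k8b.png

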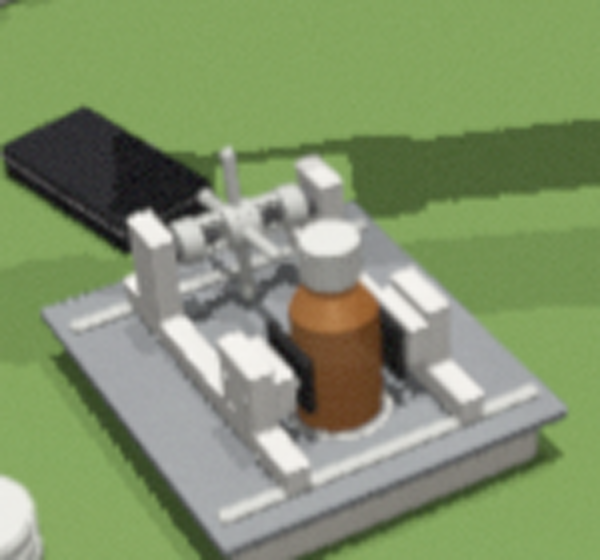

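```bash
python3 - <<'E'
from h import *
ang((417.3,178),(228.3,151)); ang((371,264),(276,250.7)); ang((450,232),(205,196))
E
```

```text
[ 0.5663 -0.2635  0.1762] 0.002158981269217838 x -0.3 u -5.4 z 58.2 ang -5.3
[ 0.5804 -0.1998  0.1297] 0.00018436473161074265 x -0.2 u 59.7 z 11.7 ang 78.9
[ 0.5556 -0.3125  0.1109] 0.0025476701839589936 x -0.1 u -55.6 z -7.1 ang -97.3
```

```bash
python3 - <<'E'
from h import *
S,T=cam('scene'),cam('side')
P,e=tri(T,(210+305/4-.4,110+231/4-.4),S,(205+330/4-.4,110+238/4-.4)); 
d=P-np.array([.598,-.1215,.19]); print(P,e,'x %.1f y %.1f'%(d@XS*1e3,d@YS*1e3)); rel()
# pad press: corners of pad plate & block tops, near side
a=cv2.imread('pics/k8a.png')[270:410,200:420]; b=cv2.imread('pics/k8b.png')[250:440,200:460]
cv2.imwrite('pics/k8y.png',cv2.resize(a,None,fx=3.5,fy=3.5)); cv2.imwrite('pics/k8x.png',cv2.resize(b,None,fx=3,fy=3))
E
```

```text
[ 0.5973 -0.1194  0.1887] 0.0004812780982862785 x -1.1 y 1.9
t 20.02  x 0.4 u -117.6 tipz 266.5 (tcpz 231.5) F [ 0.6652 -0.1007 -1.6365] w 0.003 phi -12.51
```

View pics/k8y.png

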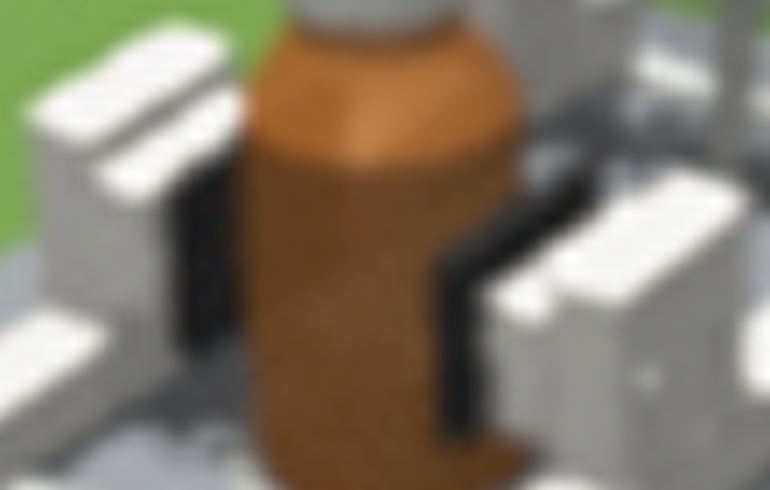

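View pics/k8x.png

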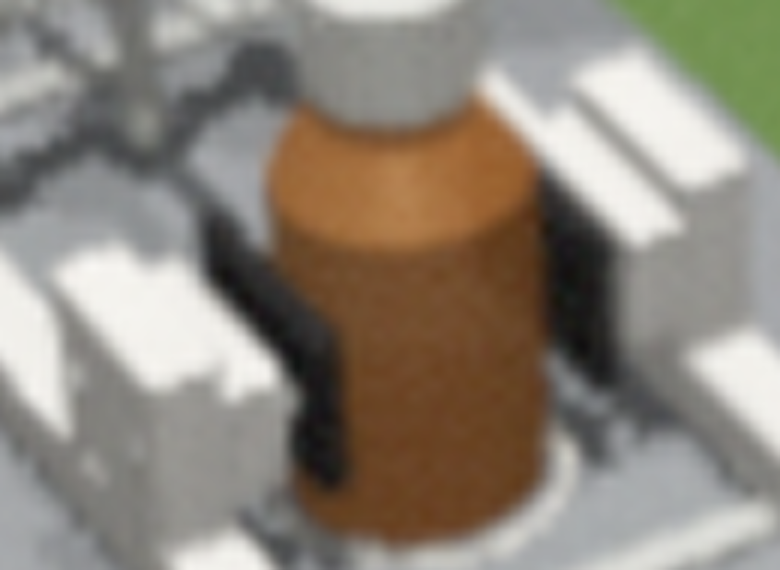

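The close-ups show both pads against the bottle, which stands upright within the ring. The cap triangulates to within 1–2 mm of the ring centre. Handing in.

```bash
python3 -c "
from workcell import bot
print(bot.finish_job())"
```

```text
the job is handed in; nothing more can be done
None
```

The amber bottle is standing upright on the ring, released and clamped between both pads, and I handed the job in at about 20 s of the 51 s limit. I picked it up by the cap, set it down, then turned the sleeve with three pushes on the spokes using the shut fingers.

**Last checks**
- **Sleeve:** the three visible spokes gave tilts of -5°, -11° and -7°. That puts the sleeve at about 4.57 rad (target about 4.6), or each pad pressed about 5.3 mm. The press is worked out from the sleeve angle, not measured at the pads.
- **Bottle:** both pads touch it, and its cap is 1 to 2 mm from the ring centre, which is within the camera calibration.
- **Robot:** the arm was clear of everything. The largest wrist force I read between moves was about 8 N.
- **Bystanders:** I saw no sign of the slide box moving. I never went near the beaker, jar, pen or blue bottles, but I did not measure any of them again at the end.

**What disagreed:** the real fingertips sit about 34 mm short of the reported TCP. My first grasp closed just above the cap because of this, without disturbing the bottle. I measured the offset in two camera views and allowed for it from then on.

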